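Load and clamp the test modules, then gauge the jaw

ROBOT

A 7-joint arm with a two-finger parallel gripper is mounted at the origin on a cart in front of the work surface, level with it; the furniture and walls round the work are solid. World frame = base frame: x ahead of the robot, y to its left, z up, the work surface at z = 0. Lengths are in mm, angles in rad, forces in N, time in s.
With the tool pointing down it reaches from about 350 to 900 mm from the base axis. Payload 7.2 kg.
Tool frame: the origin (TCP) lies between the finger pads; the fingertips stand 25 mm ahead of it and the grasp point (between the pads) lies 6 mm ahead of it; z points along the fingers, y is the line along which they close (so a half turn about z gives the same grasp; the last joint's range is limited). The gripper opens to 88 mm and grips with 3 to 60 N. Pads are 20 mm wide; open, the fingers measure 115 mm over their backs; the gripper's body (75 mm by 178 mm) begins 61 mm behind the grasp point.
Start: joints at [-1.36, 0.411, -0.013, 1.596, 0.006, 1.134, -0.082], TCP at [172.011, 600.866, 247.653] pointing down, gripper open.
Joint ranges: [-2.95, 2.95], [-0.29, 1.99], [-1.47, 1.44], [0.14, 2.54], [-1.03, 4.17], [0.13, 1.85], [-2.86, 2.86]. Speed limits (rad/s): [2.39, 2.39, 3.01, 3.01, 3.14, 3.14, 3.14].

INTERFACE

Orientations are given as a rotation vector (axis times angle).
In Python, from plant import status, viewer, ticket gives the robot as it stands. The module is installed in compiled form; this text tells all that it offers.
- The arm moves only by the tool step_arm, never from a script. Its argument "moves" is a list that holds one entry, the list of rows, each a list of 7 numbers: the turn, a rotation vector about the world's x, y, z in degrees, then the shift along the world's x, y, z in cm, then the finger opening in cm, from 0 to 8.78. A call has 1 to 20 rows; each row is the pose to reach, as a shift and turn from the pose commanded when the call began; what a row does not reach only later rows make up. A row lasts 1/12 s, in which the tool goes at most 41.7 mm and 7.16 degrees, less where a joint would pass 70% of its speed; a pose out of reach is approached as far as the arm can. A call with a gripper value outside its range is refused whole. The fingers move at their own pace and stop on an object; "newtons" is the grip in N (left out, the last holds). Time passes only in rows, so rows that repeat a pose let the fingers close. It gives the time, the measured TCP pose, the force, the opening and the grip force at its end, in the units of the state.
- status.sense(): the state, without advancing time (a new reading comes with each control period).
- viewer.read_camera(name): name is "scene" or "top" or "wrist"; returns a dict with "img" (420x560x3 uint8, red, green, blue), "fx", "fy", "cx", "cy" (pixels), "D" ([k1, k2, p1, p2, k3] as OpenCV has them; the pictures are not rectified), "world_to_cam" (4x4, takes a point from world to camera coordinates). Camera axes: x right, y up, looking along -z (the intrinsics and any distortion apply to the point x, -y, -z); pixel columns grow to the right and rows downward; lengths in mm; the calibration is good to about 2 mm. A picture is of the moment at which its call begins. There is no depth.
- ticket.close_job(): hands the job in; it is judged then, once.
Trained networks look in a picture, given as the dict that the camera call returned (one of the last four; its "shot" number tells which), for a name from the list of things; names that differ only in an ending like _2 or _b are one class to them, and where a whole thing is asked for, a point or a joint stands for the part that bears it (a point fixed in the world has none). Each returns a list of dicts, best first, with "confidence" (0 to 1); they miss things now and then, are a little off and sometimes report something else, mostly with a low value. They report only what shows in the picture. A call takes as long as a camera call.
- viewer.regions_of(picture, query): "mask" (420x560 bool, what is visible of it) and "rect" ([left, top, right, bottom] in pixels, round what is visible of it).
- viewer.tip_of(picture, query): "xy" ([column, row] in pixels: a listed point, or the origin of a listed thing).
The state is a dict: "time": time; "qpos": joint angles; "joint_velocities": joint speeds; "effort": joint torques, N m; "ee_pos": TCP position; "eef_rot": TCP orientation; "ft_force": force on the tool from outside, world axes, zero at the start; "wrist_torque": the same for the moment, N m; "width": finger opening in mm; "gripper_force": force on a finger pad.
Only numpy, scipy, OpenCV 4.12 (cv2) and the standard library are available. Lean on these libraries where they do the work, as an engineer would, in place of code of your own. Each camera call takes 0.05 s, during which the arm holds its last target. There are 200 camera calls.

TASK

Load the clamping fixture with all the modules standing in the rack: tip each one forward by its top rear edge until it leans on the rail so that it can be gripped, and stand it upright in a free bay of the fixture. When all are in, turn the T-handle clockwise until its rising resistance shows that every module is clamped, then prove the jaw with the red gap gauge: slide its blade from the right into the gap between the blue front frame and the jaw, right up to the shoulder, and leave it standing there. Do not lift a module straight up out of the rack or let one fall over, and leave the jar, the bottles and the loupe alone.

Things in the scene. Friction and masses are not known exactly. Their poses are not given: they have to be found in the camera images.
- rack: Aluminium rack, fixed; modules stand in it like books. Origin on the bench under its centre; front (open, to the robot) at -x. Four slots at y = +54, +18, -18, -54 mm, 33 mm wide, floor z = 8 mm, between fins from x = -48 to +20 mm, up to z = 140 mm. A module in it is centred near x = 0, top at z = 148. A lip 5 mm high (x = -47) stops its foot; the back wall is only 60 mm high: upper rear edges are free.
- rail (a point): Middle of the round steel lean rail (10 mm thick, along y) across the rack's front, at rack x = -92, z = 58 mm. A module tipped forward about its front lower edge past its balance (35 degrees) falls the last few degrees and rests on lip and rail, leaning some 40 degrees to -x, its top standing out clear of fins and neighbours.
- module_blue: Electronics module, an upright flat grey box with a blue spine panel on its front and a strip of that colour on top: 92 mm deep (x), 30 mm thick (y), 140 mm tall (z), about 0.3 kg. Origin at the centre of its underside; z up through the top, -x out of the spine. May be absent.
- module_green: Electronics module, an upright flat grey box with a green spine panel on its front and a strip of that colour on top: 92 mm deep (x), 30 mm thick (y), 140 mm tall (z), about 0.3 kg. Origin at the centre of its underside; z up through the top, -x out of the spine. May be absent.
- module_orange: Electronics module, an upright flat grey box with an orange spine panel on its front and a strip of that colour on top: 92 mm deep (x), 30 mm thick (y), 140 mm tall (z), about 0.3 kg. Origin at the centre of its underside; z up through the top, -x out of the spine. May be absent.
- module_white: Electronics module, an upright flat grey box with a white spine panel on its front and a strip of that colour on top: 92 mm deep (x), 30 mm thick (y), 140 mm tall (z), about 0.3 kg. Origin at the centre of its underside; z up through the top, -x out of the spine. May be absent.
- fixture: Clamping fixture, fixed, 176 mm wide, T-handle at its front (-x). Origin on the bench under it. Modules stand on its base plate (z = 12 mm) in three bays, pitch 60 mm in y, 36 mm wide between white ribs 38 mm high, their x along the fixture's x. Behind them a rear rest (face x = +56, 80 mm high), before them the jaw's rubber pads (faces x = -45 mm when open): 9 mm of play for a module at angle 0.
- bay_left (a point): Point on the base plate (z = 12 mm): where the underside centre of a module stands when it is against the rear rest in the left (+y) bay. Axes as the fixture's.
- bay_mid (a point): The same for the middle bay.
- bay_right (a point): The same for the right (-y) bay.
- jaw: The jaw: bar 14 mm thick (x), 172 mm wide, from z = 29 to 55 mm, moving towards +x of the fixture with the T-handle, 5 mm per rad. Its origin coincides with the fixture's while it is open. Each pad is on its own spring (1.5 N per mm).
- t_handle (a joint): T-handle angle, rad: 0 = jaw fully open, growing clockwise from above (tightening), stop at 3.0. At about 1.8 the pads meet modules that are against the rear rest; from there resistance rises; at 2.4 each pad presses with some 4.5 N, at the stop 9 N. Friction about 0.15 N m; it stays where it is left.
- t_grip (a point): Centre of the T-handle's black crossbar, on its vertical axis, 116 mm above the bench. The bar is 80 mm long, 10 mm thick, 16 mm tall (z = 108 to 124 mm); below it only a shaft 12 mm thick down to z = 62 mm. This point turns with the handle: its x axis lies along the bar.
- gap_mouth (a point): Right (-y) end of the check gap, at bench height; axes as the fixture's. The gap lies between the rear face of the blue front frame (x = 0 here) and the jaw's bar (x = 5 mm per rad of the T-handle), z = 29 to 55 mm, open above and at the right end, and runs to +y across the fixture; 12 to 15 mm wide once clamped. Frame ends at y = 0, jaw at y = +2 mm.
- gauge: Gap gauge, red, stands on the bench on a dark foot 50 mm wide (x = -52 to +22, 10 mm high): body 22 mm thick (y), x = -50 to +22 mm, 59 mm high; at its rear an upright grip of the same thickness, x = -50 to -14 mm, top at z = 100 mm; about 0.3 kg. A flat steel blade 8 mm thick, z = 32 to 52 mm, 50 mm long, sticks out level along +x. Origin on the bench.
- gauge_shoulder (a point): Root of the blade, on the shoulder (front face of the red body) at x = +22, z = 42 mm of the gauge.
- gauge_tip (a point): Tip of the blade, at x = +72, z = 42 mm of the gauge.
- nut_jar: White jar, 44 mm wide, 61 mm tall; a bystander. Origin at the centre of its underside.
- threadlock_bottle: Red bottle with a blue cap, 29 mm wide, 96 mm tall; a bystander. Origin at the centre of its underside.
- wash_bottle: White wash bottle with yellow spout, 224 mm tall; a bystander. Origin at the centre of its underside.
- loupe: Black loupe, 37 mm wide and 38 mm tall; a bystander. Origin at the centre of its underside.

How it is judged (in metres and radians):
On the way, in this order (a step that is already met when the one before it is completed fails the run):
1. every module stands upright in a bay of the fixture, released (angle between each of module_blue, module_green, module_orange, module_white's own z axis and vertical below 0.08 rad and z of module_blue in the frame of fixture between 0.008 and 0.016 m and x of module_blue in the frame of fixture between -0.002 and 0.016 m and contact force between each of module_blue, module_green, module_orange, module_white and the fingers below 0.5 N and (horizontal distance between module_blue and bay_left below 0.014 m or horizontal distance between module_blue and bay_mid below 0.014 m or horizontal distance between module_blue and bay_right below 0.014 m) and z of module_green in the frame of fixture between 0.008 and 0.016 m and x of module_green in the frame of fixture between -0.002 and 0.016 m and (horizontal distance between module_green and bay_left below 0.014 m or horizontal distance between module_green and bay_mid below 0.014 m or horizontal distance between module_green and bay_right below 0.014 m) and z of module_orange in the frame of fixture between 0.008 and 0.016 m and x of module_orange in the frame of fixture between -0.002 and 0.016 m and (horizontal distance between module_orange and bay_left below 0.014 m or horizontal distance between module_orange and bay_mid below 0.014 m or horizontal distance between module_orange and bay_right below 0.014 m) and z of module_white in the frame of fixture between 0.008 and 0.016 m and x of module_white in the frame of fixture between -0.002 and 0.016 m and (horizontal distance between module_white and bay_left below 0.014 m or horizontal distance between module_white and bay_mid below 0.014 m or horizontal distance between module_white and bay_right below 0.014 m)), for 0.2 s.
2. with all modules in their bays, the jaw presses on every one with more than 3 N (all of step 1 and contact force between jaw and module_blue above 3 N and contact force between jaw and module_green above 3 N and contact force between jaw and module_orange above 3 N and contact force between jaw and module_white above 3 N), for 0.3 s.
3. the gauge's blade is in the gap up to its shoulder (y of gauge_shoulder in the frame of gap_mouth above -0.004 m and x of gauge_shoulder in the frame of gap_mouth between 0 and 0.017 m and x of gauge_tip in the frame of gap_mouth between 0 and 0.017 m and y of gauge_tip in the frame of gap_mouth above 0.04 m and angle between gauge's own z axis and vertical below 0.08 rad and height (world z) of gauge below 0.006 m), for 0.2 s.
At the end, for the whole second after the job is handed in: Every module stands upright (0.08 rad) on the base plate, within 14 mm of a bay point, and the jaw presses it with over 3 N; the gauge stands on the bench, blade in the gap, shoulder within 4 mm of the fixture's right end; all released and at rest (all of step 2 and all of step 3 and linear speed of each of module_blue, module_green, module_orange, module_white, gauge below 0.01 m/s); the robot touches nothing.
It fails at once if a module is lifted straight up out of the rack without being tipped out ((z of module_blue in the frame of rack between 0.04 and 0.12 m and x of module_blue in the frame of rack between -0.02 and 0.04 m and y of module_blue in the frame of rack between -0.09 and 0.09 m and angle between module_blue's own z axis and vertical below 0.2 rad) or (z of module_green in the frame of rack between 0.04 and 0.12 m and x of module_green in the frame of rack between -0.02 and 0.04 m and y of module_green in the frame of rack between -0.09 and 0.09 m and angle between module_green's own z axis and vertical below 0.2 rad) or (z of module_orange in the frame of rack between 0.04 and 0.12 m and x of module_orange in the frame of rack between -0.02 and 0.04 m and y of module_orange in the frame of rack between -0.09 and 0.09 m and angle between module_orange's own z axis and vertical below 0.2 rad) or (z of module_white in the frame of rack between 0.04 and 0.12 m and x of module_white in the frame of rack between -0.02 and 0.04 m and y of module_white in the frame of rack between -0.09 and 0.09 m and angle between module_white's own z axis and vertical below 0.2 rad)).
It fails at once if a module falls over (angle between any of module_blue, module_green, module_orange, module_white's own z axis and vertical above 1.25 rad).
It fails at once if a bystander (jar, red bottle, wash bottle, loupe) is pushed more than 4 cm or knocked over ((distance of nut_jar from where it was at the start of the episode above 0.04 m or angle between nut_jar's own z axis and vertical above 0.6 rad) or (distance of threadlock_bottle from where it was at the start of the episode above 0.04 m or angle between threadlock_bottle's own z axis and vertical above 0.6 rad) or (distance of wash_bottle from where it was at the start of the episode above 0.04 m or angle between wash_bottle's own z axis and vertical above 0.6 rad) or (distance of loupe from where it was at the start of the episode above 0.04 m or angle between loupe's own z axis and vertical above 0.6 rad)).
Of module_blue, module_green, module_orange, module_white only 2 to 3 are there at a start; the rules pass over those that are not, and their reading is None.
At some moment in a run one of gauge may be knocked a few centimetres aside while the robot is not near it.
It also fails if it takes over 210 s, if anything falls off the work surface, if the arm or the gripper's body presses on something with over 40 N, if the wrist force passes 120 N, or if a joint passes its speed limit or range.

## Working session

There is one attempt and no reset: what is moved stays moved. The work goes in short steps, Python scripts to look and compute and a tool call to move; the robot and the scene stay as the last step left them, time stands still between calls to the robot, and variables do not carry over. Pictures are saved under pics/ and viewed, at most 14 in all, crops included, and the job is handed in when it is done.

Besides the shell and the picture viewer there is one more tool, called after "Emit:" by a JSON object that holds its "name" and its "arguments". step_arm: Moves the arm, as the interface text tells. Its arguments: {"type":"object","properties":{"moves":{"type":"array"},"newtons":{"type":"number"}},"required":["moves"]}

```bash
mkdir -p pics
cat > h.py <<'E'
import numpy as np, cv2
from plant import status, viewer, ticket
from scipy.spatial.transform import Rotation as R
def ray(p,xy):
    K=np.array([[p['fx'],0,p['cx']],[0,p['fy'],p['cy']],[0,0,1]],float)
    u=cv2.undistortPoints(np.array([[xy]],float),K,np.array(p['D'],float))[0,0]
    T=np.array(p['world_to_cam']); Ri=T[:3,:3].T
    return -Ri@T[:3,3], Ri@np.array([u[0],-u[1],-1.0])
def at_z(p,xy,z):
    o,d=ray(p,xy); return o+d*(z-o[2])/d[2]
def proj(p,X):
    T=np.array(p['world_to_cam']); c=T[:3,:3]@np.array(X,float)+T[:3,3]
    K=np.array([[p['fx'],0,p['cx']],[0,p['fy'],p['cy']],[0,0,1]],float)
    return cv2.projectPoints(np.array([[c[0],-c[1],-c[2]]]),np.zeros(3),np.zeros(3),K,np.array(p['D'],float))[0][0,0]
def save(p,n): cv2.imwrite('pics/'+n+'.png',cv2.cvtColor(p['img'],cv2.COLOR_RGB2BGR))
E
python3 - <<'E'
from h import *
np.set_printoptions(precision=1,suppress=True)
s=status.sense(); print(s['time'],s['ee_pos'],s['eef_rot'],s['width'])
ims=[]
for c in['top','scene']:
    p=viewer.read_camera(c); save(p,c+'0'); ims.append(p)
    for q,z in[('rack',0),('rail',58),('module_blue',8),('module_green',8),('module_orange',8),('module_white',8),('fixture',0),('bay_left',12),('bay_mid',12),('bay_right',12),('t_grip',116),('gap_mouth',0),('gauge',0),('gauge_shoulder',42),('gauge_tip',42),('nut_jar',0),('threadlock_bottle',0),('wash_bottle',0),('loupe',0)]:
        r=viewer.tip_of(p,q)
        print(c,q,[(np.array(a['xy']),round(a['confidence'],2),at_z(p,a['xy'],z)[:2]) for a in r[:2]])
E
```

```text
0.0 [171.9 600.4 246.8] [-0.4 -3.1  0. ] 87.5767298336913
top rack [(array([306.2, 189.7]), 0.97, array([ 617.5, -129.6]))]
top rail [(array([306.3, 211.5]), 0.6, array([ 536.8, -127.6]))]
top module_blue [(array([325.9, 189.1]), 0.86, array([ 619.7, -194. ]))]
top module_green []
top module_orange []
top module_white [(array([292.5, 188.5]), 0.71, array([618.9, -84.1]))]
top fixture [(array([192.4, 208.5]), 0.87, array([545.9, 243. ])), (array([211., 205.]), 0.56, array([559. , 182.1]))]
top bay_left [(array([189. , 206.2]), 0.63, array([551.5, 252.5])), (array([171.3, 210.1]), 0.57, array([537.2, 310.2]))]
top bay_mid [(array([188.5, 207.1]), 0.58, array([548.5, 254. ]))]
top bay_right [(array([210.7, 206.1]), 0.91, array([553.5, 181.3])), (array([189.3, 206.5]), 0.47, array([550.5, 251.5]))]
top t_grip [(array([212. , 160.3]), 0.67, array([681.5, 169.8])), (array([190.8, 231.5]), 0.48, array([459.1, 224.7]))]
top gap_mouth [(array([221.8, 228.5]), 0.61, array([482.4, 143.5]))]
top gauge [(array([310.2, 190.1]), 0.65, array([ 616.5, -142.8])), (array([271.2, 230. ]), 0.61, array([4
[... 1472 characters left out ...]
]))]
scene t_grip [(array([253.1, 289.9]), 0.7, array([452. , 228.1]))]
scene gap_mouth [(array([259.7, 283.6]), 0.69, array([499.2, 141.4])), (array([195.7, 259.1]), 0.68, array([711.7, 177.7]))]
scene gauge [(array([295.9, 255.6]), 0.82, array([467.6,  -2.4]))]
scene gauge_shoulder [(array([284.9, 248. ]), 0.95, array([493.1,  19.3]))]
scene gauge_tip [(array([273.5, 247.6]), 0.62, array([522.1,  37. ]))]
scene nut_jar [(array([231.6, 248.6]), 0.67, array([646.4,  85.5]))]
scene threadlock_bottle [(array([193.1, 260.7]), 0.53, array([714.2, 186.6]))]
scene wash_bottle [(array([366.2, 186.3]), 0.78, array([ 430.7, -384.7]))]
scene loupe [(array([179.8, 291.3]), 0.68, array([674. , 290.6]))]
```

Run:
```python
import cv2
a=cv2.imread('pics/top0.png')[130:270,130:370]; b=cv2.imread('pics/scene0.png')[140:350,140:420]
cv2.imwrite('pics/a1.png',cv2.resize(a,(800,467),interpolation=2)); cv2.imwrite('pics/b1.png',cv2.resize(b,(800,600),interpolation=2))
```

```text
(no output)
```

View pics/a1.png

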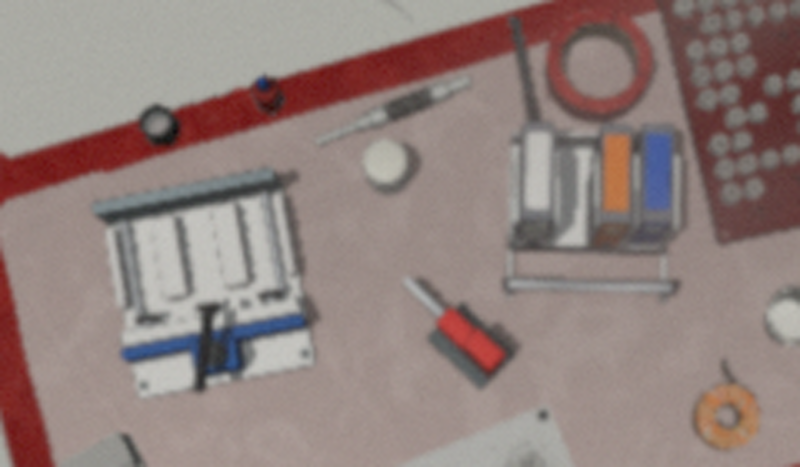

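View pics/b1.png

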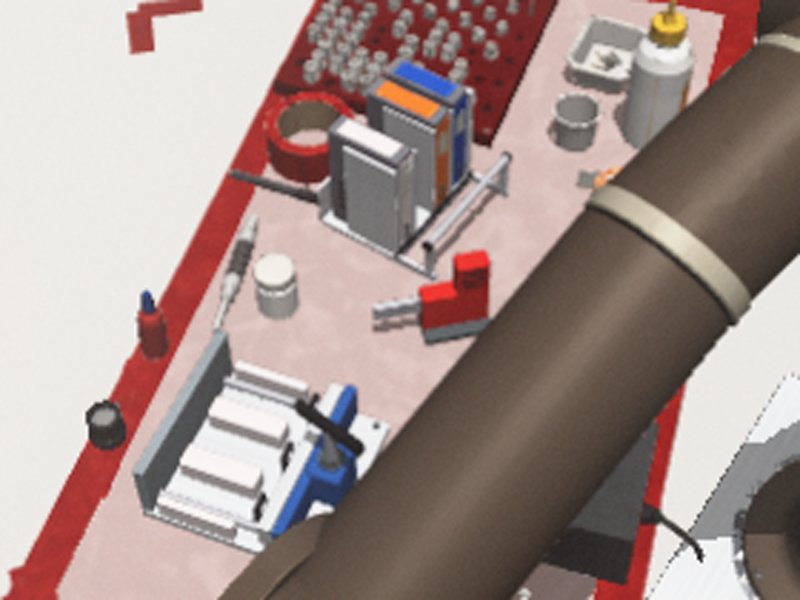

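Three modules are there: white, orange and blue (top crop: white 538,170; orange 617,170; blue 658,170). The fixture is turned about +10.7°. Next I look closer with the wrist camera.

Emit:
{"name": "step_arm", "arguments": {"moves": [[[0,0,25,29,-36,15,8.5],[0,0,25,29,-36,15,8.5],[0,0,25,29,-36,15,8.5],[0,0,25,29,-36,15,8.5],[0,0,25,29,-36,15,8.5],[0,0,25,29,-36,15,8.5],[0,0,25,29,-36,15,8.5],[0,0,25,29,-36,15,8.5],[0,0,25,29,-36,15,8.5],[0,0,25,29,-36,15,8.5],[0,0,25,29,-36,15,8.5],[0,0,25,29,-36,15,8.5],[0,0,25,29,-36,15,8.5],[0,0,25,29,-36,15,8.5],[0,0,25,29,-36,15,8.5],[0,0,25,29,-36,15,8.5]]]}}

```text
time: 3.33
ee_pos: [461.0, 242.1, 397.1]
eef_rot: [0.251, -3.131, -0.0]
ft_force: [0.3, 0.2, -0.4]
width: 84.9
gripper_force: 0.0
```

```bash
cat >> h.py <<'E'
np.set_printoptions(precision=1,suppress=True)
def st():
    s=status.sense(); M=R.from_rotvec(s['eef_rot']).as_matrix()
    print('t',round(s['time'],2),'pos',s['ee_pos'],'toolz',M[:,2].round(3),'yang',round(float(np.degrees(np.arctan2(M[1,1],M[0,1]))),2),'F',s['ft_force'],'T',s['wrist_torque'].round(2) if hasattr(s['wrist_torque'],'round') else s['wrist_torque'],'w',round(s['width'],1),'gf',round(s['gripper_force'],1),'q7',s['qpos'])
def look(cam,qs,n=None,k=1):
    p=viewer.read_camera(cam)
    if n: save(p,n)
    out={}
    for q,z in qs:
        r=viewer.tip_of(p,q)
        for a in r[:k]: print(cam,q,np.array(a['xy']),round(a['confidence'],2),at_z(p,a['xy'],z)[:2])
        if r: out[q]=at_z(p,r[0]['xy'],z)[:2]
    return p,out
E
python3 - <<'E'
from h import *
st()
p,o=look('wrist',[('fixture',0),('bay_left',12),('bay_mid',12),('bay_right',12),('t_grip',116),('gap_mouth',0),('gauge_tip',42)],'w1')
T=np.array(p['world_to_cam']); print(-T[:3,:3].T@T[:3,3],T[2,:3])
E
```

```text
t 3.33 pos [461.  242.1 397.1] toolz [-0. -0. -1.] yang 99.16 F [ 0.3  0.2 -0.4] T [ 0.1 -0.1  0. ] w 84.9 gf 0.0 q7 [-0.7  0.1  0.2  1.6 -0.   1.4  1.2]
wrist fixture [267.5 209.8] 0.57 [539.3 235.7]
wrist bay_left [310.3 217.4] 0.95 [537.5 304.6]
wrist bay_mid [271.6 216.7] 0.94 [546.2 243.7]
wrist bay_right [232.8 223.8] 0.83 [567.8 184.3]
wrist t_grip [262.8 165.3] 0.79 [452.  220.1]
wrist gap_mouth [210.  171.1] 0.83 [491.5 137.1]
wrist gauge_tip [137.4 192.7] 0.64 [532.3  42.2]
[389.8 229.4 533.4] [-0.3 -0.   1. ]
```

View pics/w1.png

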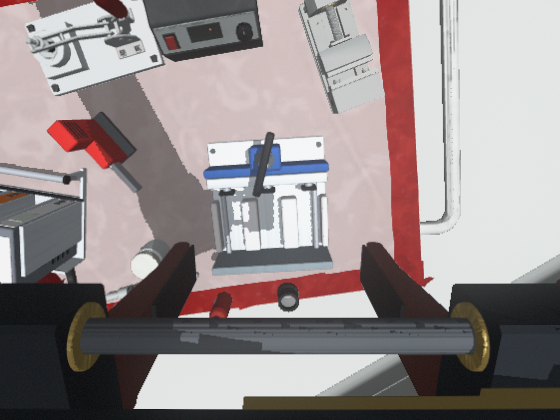

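The wrist view shows the fixture from (205,165) to (330,270). I'll overlay a model on it to fit the pose.

```bash
cat > ov.py <<'E'
from h import *
def overlay(p,polys,name,box,scale):
    im=cv2.cvtColor(p['img'],cv2.COLOR_RGB2BGR); x0,y0,x1,y1=box
    im=cv2.resize(im[y0:y1,x0:x1],None,fx=scale,fy=scale,interpolation=cv2.INTER_CUBIC)
    for poly,c in polys:
        pts=np.array([(proj(p,X)-[x0-.5,y0-.5])*scale-.5 for X in poly])
        cv2.polylines(im,[pts.round().astype(int)],True,c,1)
    cv2.imwrite('pics/'+name+'.png',im)
def W(o,yaw,pts):
    c,s=np.cos(yaw),np.sin(yaw)
    return [(o[0]+c*x-s*y,o[1]+s*x+c*y,z) for x,y,z in pts]
E
python3 - <<'E'
from ov import *
p=viewer.read_camera('wrist')
hsv=cv2.cvtColor(p['img'],cv2.COLOR_RGB2HSV)
m=cv2.inRange(hsv,(105,120,60),(125,255,255)); m[:120]=0;m[240:]=0;m[:,:190]=0;m[:,340:]=0
cols=[c for c in range(200,335) if m[:,c].any()]
top=np.array([(c,np.where(m[:,c])[0][0]) for c in cols if c<245 or c>290]);bot=np.array([(c,np.where(m[:,c])[0][-1]) for c in cols if c<245 or c>290])
print(cols[0],cols[-1],top[:4],bot[:4],bot[-4:])
for z in(55,62):
  for e in(top,bot):
    P=np.array([at_z(p,q,z)[:2] for q in e.astype(float)]); vx,vy,x,y=cv2.fitLine(P.astype(np.float32),cv2.DIST_HUBER,0,.01,.01).ravel()
    print(z,np.degrees(np.arctan2(vy,vx)),x,y,P[0],P[-1])
yaw=np.radians(10.2);o=(539,243)
G=(0,255,0)
polys=[(W(o,yaw,[(-45,y-18,38),(56,y-18,38),(56,y+18,38),(-45,y+18,38)]),G) for y in(-60,0,60)]
polys+=[(W(o,yaw,[(56,-88,80),(56,88,80)]),(0,0,255)),(W(o,yaw,[(-59,-86,55),(-45,-86,55),(-45,86,55),(-59,86,55)]),(255,0,255))]
overlay(p,polys,'ov1',(190,115,350,285),5 and 4)
E
```

```text
205 328 [[205 170]
 [206 170]
 [207 170]
 [208 170]] [[205 174]
 [206 176]
 [207 177]
 [208 177]] [[325 169]
 [326 169]
 [327 169]
 [328 168]]
55 -77.52311 461.18417 230.8988 [481.6 138.4] [444.7 307.2]
55 -77.18839 472.08554 224.41214 [487.3 139. ] [451.6 308.6]
62 -77.523125 460.15048 230.86423 [480.3 139.7] [443.9 306.1]
62 -77.18894 470.89612 224.45427 [485.9 140.3] [450.7 307.4]
```

View pics/ov1.png

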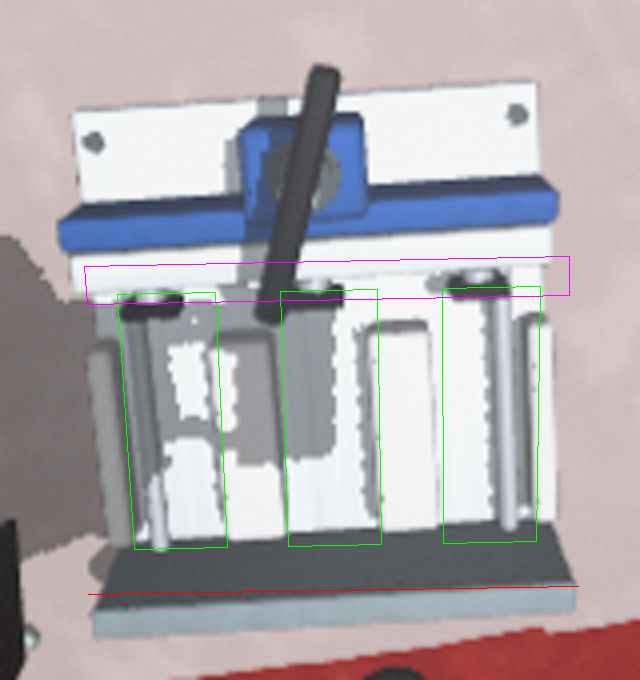

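```bash
cat > fit.py <<'E'
from ov import *
from scipy.optimize import least_squares
p=viewer.read_camera('wrist')
# (axis, value, z, crop pts)
L=[('x',56,80,[(95,608),(575,585)]),('y',-18,38,[(276,345),(286,535)]),('y',18,38,[(371,330),(378,525)]),('y',42,38,[(430,325),(438,525)]),('y',-42,38,[(209,350),(220,540)]),('y',78,38,[(527,320),(532,520)]),('y',-78,38,[(117,345),(130,540)])]
def res(v,full=False):
    r=[]
    c,s=np.cos(v[2]),np.sin(v[2])
    for a,val,z,pts in L:
        for q in pts:
            X=at_z(p,(q[0]/4+190,q[1]/4+115),z)[:2]-v[:2]
            f=(c*X[0]+s*X[1],-s*X[0]+c*X[1]); r.append(f['xy'.index(a)]-val)
    return np.array(r)
f=least_squares(res,[539,243,.2],loss='soft_l1'); print(f.x,np.degrees(f.x[2]),res(f.x))
o=f.x[:2];yaw=f.x[2]
c,s=np.cos(yaw),np.sin(yaw)
for q in[(75,250),(555,220)]:
    for z in (55,62):
        X=at_z(p,(q[0]/4+190,q[1]/4+115),z)[:2]-o; print('frame rear',z,c*X[0]+s*X[1],-s*X[0]+c*X[1])
for n,q in[('rest L',(95,608)),('rest R',(575,585))]:
    X=at_z(p,(q[0]/4+190,q[1]/4+115),80)[:2]-o; print(n,-s*X[0]+c*X[1])
for n,y in(('left',60),('mid',0),('right',-60)): print(n,W(o,yaw,[(10,y,12)]))
print('mouth',W(o,yaw,[(-59,-88,0)]))
for q in[(268,312),(325,75),]: print('bar',at_z(p,(q[0]/4+190,q[1]/4+115),124))
E
python3 fit.py
```

```text
[542.6 241.5   0.2] 11.753484464282872 [ 0.5 -0.5  1.3  0.4  0.9  0.3 -1.1 -0.5  0.2 -1.3 -1.1 -0.2  2.  -0.2]
frame rear 55 -69.7878796164042 -84.40991951979908
frame rear 62 -70.98352113941758 -82.90951025329448
frame rear 55 -72.48495156395424 85.18774300559895
frame rear 62 -73.64115908494306 84.20845773764506
rest L -85.07726544758587
rest R 87.86810440732125
left [(np.float64(540.2041790623774), np.float64(302.2792519012275), 12)]
mid [(np.float64(552.4262565692088), np.float64(243.53726673374268), 12)]
right [(np.float64(564.6483340760402), np.float64(184.79528156625787), 12)]
mouth [(np.float64(502.79868730328735), np.float64(143.32696602190885), 0)]
bar [486.8 217.1 124. ]
bar [413.8 223.6 124. ]
```

Emit:
{"name": "step_arm", "arguments": {"moves": [[[0,0,-10.5,4,-37,0,0],[0,0,-10.5,4,-37,0,0],[0,0,-10.5,4,-37,0,0],[0,0,-10.5,4,-37,0,0],[0,0,-10.5,4,-37,0,0],[0,0,-10.5,4,-37,0,0],[0,0,-10.5,4,-37,0,0],[0,0,-10.5,4,-37,0,0],[0,0,-10.5,4,-37,0,0],[0,0,-10.5,4,-37,0,0],[0,0,-10.5,4,-37,0,0],[0,0,-10.5,4,-37,0,0]]]}}

```text
time: 4.83
ee_pos: [502.0, -128.6, 397.5]
eef_rot: [-0.04, -3.141, -0.001]
ft_force: [-0.1, 1.0, -0.0]
width: 8.4
gripper_force: 0.0
```

Run:
```python
from ov import *
st()
p,o=look('wrist',[('rack',0),('rail',58),('module_blue',8),('module_orange',8),('module_white',8),('gauge',0),('gauge_shoulder',42),('gauge_tip',42)])
yaw=np.radians(-1.3);o=(617,-129)
polys=[(W(o,yaw,[(-46,y-15,148),(46,y-15,148),(46,y+15,148),(-46,y+15,148)]),(0,255,0)) for y in(-54,-18,54)]
polys+=[(W(o,yaw,[(-92,-80,58),(-92,80,58)]),(0,0,255))]
overlay(p,polys,'ov2',(180,130,480,330),2.6)
```

```text
t 4.83 pos [ 502.  -128.6  397.5] toolz [-0.  0. -1.] yang 88.52 F [-0.1  1.  -0. ] T [ 0. -0. -0.] w 8.4 gf 0.0 q7 [-0.3  0.1  0.5  1.6 -0.1  1.4  1.8]
wrist rack [276.5 234.3] 0.71 [ 621.1 -135.8]
wrist rail [277.3 185.6] 0.86 [ 527.4 -131.8]
wrist module_blue [242.8 234.9] 0.83 [ 617.9 -190.5]
wrist module_orange [266.8 232.5] 0.9 [ 614.7 -151.3]
wrist module_white [311.  233.6] 0.72 [618.4 -79.6]
wrist gauge [355.1 143.5] 0.8 [476.5 -11.2]
wrist gauge_shoulder [370.2 160.2] 0.77 [497.   2.]
wrist gauge_tip [398.3 182.6] 0.7 [530.7  44.5]
```

View pics/ov2.png

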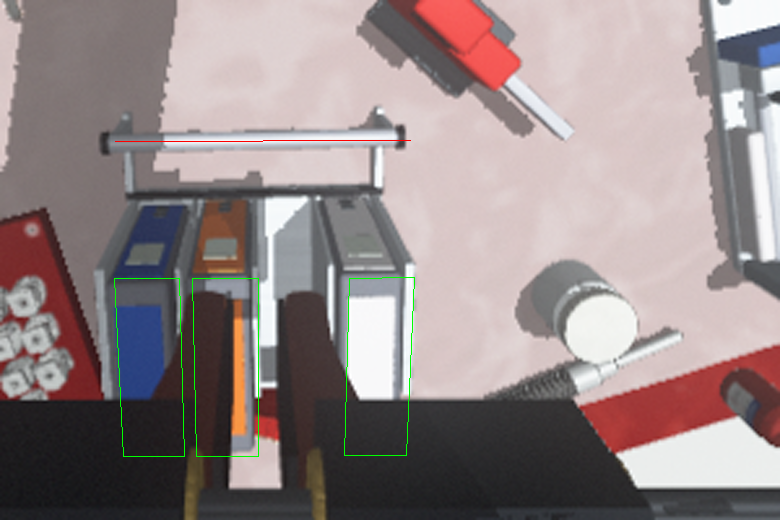

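Wrist view with overlay: the rack model fits (rail at crop row 140, blue front edge at 118–186, orange 190–258, white 347–410). Going behind the blue module to tip it.

Emit:
{"name": "step_arm", "arguments": {"moves": [[[0,0,0.5,18.8,-5.4,-10,0],[0,0,0.5,18.8,-5.4,-10,0],[0,0,0.5,18.8,-5.4,-10,0],[0,0,0.5,18.8,-5.4,-10,0],[0,0,0.5,18.8,-5.4,-10,0],[0,0,0.5,18.8,-5.4,-10,0],[0,0,0.5,18.8,-5.4,-10,0],[0,0,0.5,18.8,-5.4,-23.4,0],[0,0,0.5,18.8,-5.4,-23.4,0],[0,0,0.5,18.8,-5.4,-23.4,0],[0,0,0.5,18.8,-5.4,-23.4,0],[0,0,0.5,18.8,-5.4,-23.4,0],[0,0,0.5,18.8,-5.4,-23.4,0]]]}}

```text
time: 6.37
ee_pos: [690.6, -183.4, 166.3]
eef_rot: [0.027, 3.139, -0.001]
ft_force: [0.3, -0.1, 1.2]
width: 0.5
gripper_force: 0.0
```

Run:
```python
from h import *
st()
```

```text
t 6.37 pos [ 690.6 -183.4  166.3] toolz [ 0. -0. -1.] yang 89.03 F [ 0.3 -0.1  1.2] T [ 0.  -0.1  0. ] w 0.5 gf 0.0 q7 [-0.1  0.7  0.5  1.5 -0.3  1.1  2. ]
```

Emit:
{"name": "step_arm", "arguments": {"moves": [[[0,0,0,-1.7,0,0,0],[0,0,0,-2.3,0,0.2,0],[0,0,0,-2.9,0,0.5,0],[0,0,0,-3.5,0,0.9,0],[0,0,0,-4.1,0,1.2,0],[0,0,0,-4.8,0,1.5,0],[0,0,0,-5.4,0,1.7,0],[0,0,0,-6.1,0,1.9,0],[0,0,0,-6.7,0,2.1,0],[0,0,0,-7.4,0,2.3,0],[0,0,0,-8.1,0,2.5,0],[0,0,0,-8.7,0,2.6,0],[0,0,0,-9.4,0,2.7,0],[0,0,0,-9.9,0,2.7,0],[0,0,0,-10.3,0,2.7,0],[0,0,0,-10.7,0,2.7,0],[0,0,0,-11.1,0,2.7,0],[0,0,0,-11.5,0,2.7,0],[0,0,0,-12,0,2.7,0],[0,0,0,-12,0,2.7,0]]]}}

```text
time: 8.03
ee_pos: [569.5, -183.3, 190.8]
eef_rot: [0.027, 3.141, 0.0]
ft_force: [1.9, -0.5, -0.5]
width: 0.4
gripper_force: 0.4
```

Run:
```python
from ov import *
st()
p=viewer.read_camera('scene'); im=cv2.cvtColor(p['img'],cv2.COLOR_RGB2BGR)[140:280,210:410]
cv2.imwrite('pics/s2.png',cv2.resize(im,None,fx=3.5,fy=3.5,interpolation=2))
```

```text
t 8.03 pos [ 569.5 -183.3  190.8] toolz [ 0.  0. -1.] yang 89.0 F [ 1.9 -0.5 -0.5] T [-0.  -0.2 -0. ] w 0.4 gf 0.4 q7 [-0.1  0.4  0.5  1.8 -0.3  1.   2. ]
```

View pics/s2.png

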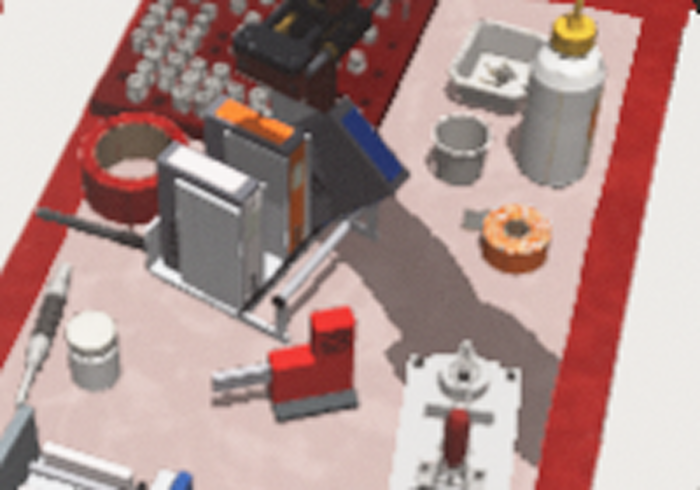

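The blue module leans on the rail (s2: about 360,150), still touched by the finger. I retreat, tilt the tool and open.

Emit:
{"name": "step_arm", "arguments": {"moves": [[[0,0,0,1.5,0,8,0],[0,0,0,1.5,0,8,0],[0,0,0,1.5,0,8,0],[0,-38.4,0,-9,0,6,6],[0,-38.4,0,-9,0,6,6],[0,-38.4,0,-9,0,6,6],[0,-38.4,0,-9,0,6,6],[0,-38.4,0,-9,0,6,6],[0,-38.4,0,-9,0,6,6],[0,-38.4,0,-9,0,6,6],[0,-38.4,0,-9,0,6,6],[0,-38.4,0,-9,0,0.5,6],[0,-38.4,0,-9,0,0.5,6],[0,-38.4,0,-9,0,0.5,6],[0,-38.4,0,-9,0,0.5,6]]]}}

```text
time: 9.33
ee_pos: [487.0, -175.0, 227.9]
eef_rot: [0.025, 2.489, -0.03]
ft_force: [-0.1, 0.0, 0.1]
width: 60.0
gripper_force: 0.0
```

Run:
```python
from ov import *
st()
p=viewer.read_camera('wrist')
th=np.radians(38.4);c,s=np.cos(th),np.sin(th)
def M(y0,o=(617,-129),yaw=-.012,th=th):
    c,s=np.cos(th),np.sin(th)
    return lambda P: W(o,yaw,[(-46.5-h*s+d*c,y0+y,8+h*c+d*s) for d,y,h in P])
f=M(-54)
polys=[(f([(0,-15,140),(92,-15,140),(92,15,140),(0,15,140)]),(0,255,0)),(f([(0,-15,0),(0,-15,140),(0,15,140),(0,15,0)]),(0,0,255))]
overlay(p,polys,'ov3',(100,60,460,420),1.6)
```

```text
t 9.33 pos [ 487.  -175.   227.9] toolz [ 0.6 -0.  -0.8] yang 88.55 F [-0.1  0.   0.1] T [0.  0.6 0. ] w 60.0 gf 0.0 q7 [ 0.3  0.   0.   2.4 -1.   0.2  2.8]
```

View pics/ov3.png

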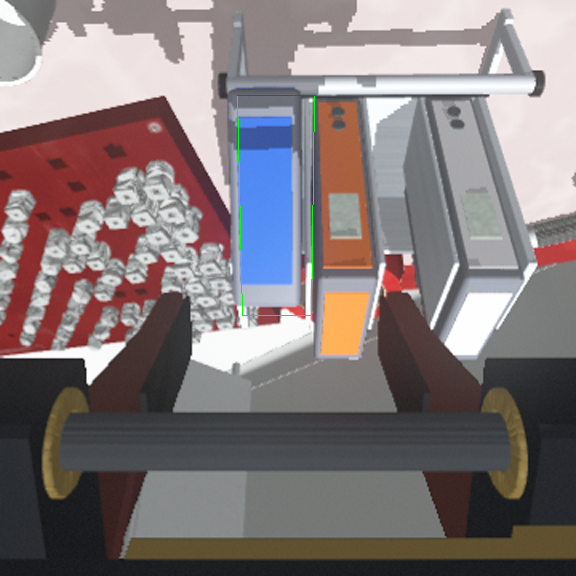

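The blue's model is slightly larger than the real one, and the 38° tool tilt is near joint limits. I'll use a 20° tilt instead and check again.

Emit:
{"name": "step_arm", "arguments": {"moves": [[[0,18.4,0,2.7,0,6,6],[0,18.4,0,2.7,0,6,6],[0,18.4,0,2.7,0,6,6],[0,18.4,0,2.7,0,6,6],[0,18.4,0,2.7,0,6,6],[0,18.4,0,2.7,0,6,6],[0,18.4,0,2.7,0,6,6]]]}}

```text
time: 9.97
ee_pos: [514.2, -176.0, 288.0]
eef_rot: [0.02, 2.808, -0.04]
ft_force: [-0.8, -0.1, -0.2]
width: 60.1
gripper_force: 0.0
```

Run:
```python
from ov import *
st(); print(status.sense()['qpos'].round(2) if hasattr(status.sense()['qpos'],'round') else status.sense()['qpos'])
p=viewer.read_camera('wrist')
def M(y0,o=(617,-129),yaw=-.012,th=np.radians(38.4)):
    c,s=np.cos(th),np.sin(th)
    return lambda P: W(o,yaw,[(-46.5-h*s+d*c,y0+y,8+h*c+d*s) for d,y,h in P])
polys=[]
for y0,t in((-54,38.4),(-18,0),(54,0)):
    f=M(y0,th=np.radians(t))
    polys.append((f([(0,-15,140),(92,-15,140),(92,15,140),(0,15,140)]),(0,255,0)))
overlay(p,polys,'ov4',(100,100,460,420),1.7)
```

```text
t 9.97 pos [ 514.2 -176.   288. ] toolz [ 0.3 -0.  -0.9] yang 88.92 F [-0.8 -0.1 -0.2] T [0.1 0.4 0. ] w 60.1 gf 0.0 q7 [ 0.2  0.1  0.1  2.  -0.1  0.8  1.9]
[ 0.2  0.1  0.1  2.  -0.1  0.8  1.9]
```

View pics/ov4.png

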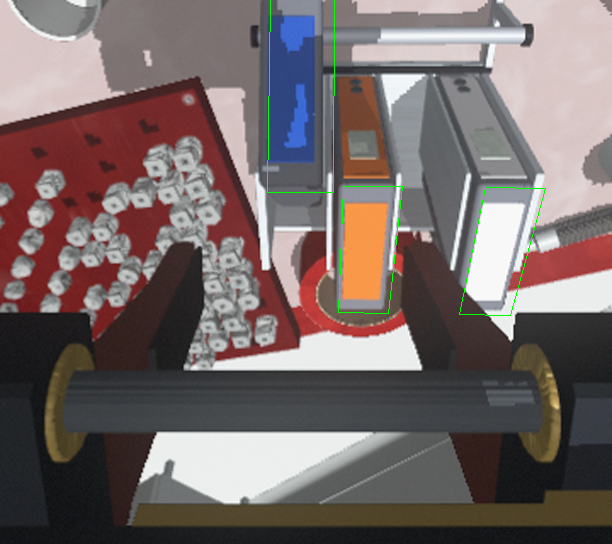

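Emit:
{"name": "step_arm", "arguments": {"moves": [[[0,0,0,0.5,-1,-6,6],[0,0,0,0.5,-1,-6,6],[0,0,0,1.5,-1,-15.7,6],[0,0,0,1.5,-1,-15.7,6],[0,0,0,1.5,-1,-15.7,6],[0,0,0,1.5,-1,-15.7,6],[0,0,0,1.5,-1,-15.7,6],[0,0,0,1.5,-1,-15.7,2.5],[0,0,0,1.5,-1,-15.7,2.5],[0,0,0,1.5,-1,-15.7,2.5],[0,0,0,1.5,-1,-15.7,2.5],[0,0,0,1.5,-1,-15.7,2.5],[0,0,0,1.5,-1,-15.7,2.5]]], "newtons": 40}}

```text
time: 11.1
ee_pos: [528.3, -185.1, 131.5]
eef_rot: [0.022, 2.808, -0.037]
ft_force: [-1.2, 5.0, 5.5]
width: 30.2
gripper_force: 39.7
```

Run:
```python
from h import *
st()
```

```text
t 11.1 pos [ 528.3 -185.1  131.5] toolz [ 0.3 -0.  -0.9] yang 88.87 F [-1.2  5.   5.5] T [1.6 0.1 0.5] w 30.2 gf 39.7 q7 [ 0.3  0.3  0.   2.1 -0.2  0.4  2. ]
```

Run:
```python
from h import *
for a in(12,):
  r=R.from_euler('z',a,degrees=True)*R.from_euler('y',38.4,degrees=True)*R.from_euler('z',1.1,degrees=True)
  print(np.degrees(r.as_rotvec()).round(2))
```

```text
[-3.6 38.3 12.6]
```

Emit:
{"name": "step_arm", "arguments": {"moves": [[[0,0,0,-1.5,0,2,2.5],[0,0,0,-3,0,4,2.5],[0,0,0,-4.5,0,6,2.5],[0,0,0,-6.2,0,8,2.5],[0,0,0,-6.5,0,12,2.5],[0,0,0,-6.5,0,16,2.5],[0,0,0,-6.5,0,20,2.5],[0,38,0,-4,0,20,2.5],[0,38,0,-4,0,20,2.5],[0,38,0,-4,0,20,2.5],[0,38,0,-4,0,20,2.5],[0,38,0,-4,0,20,2.5],[0,38,0,-4,0,20,2.5],[0,38,0,-4,0,20,2.5]]]}}

```text
time: 12.27
ee_pos: [488.7, -185.6, 327.9]
eef_rot: [-0.007, -2.804, 0.044]
ft_force: [-0.1, -0.1, -3.2]
width: 30.1
gripper_force: 40.0
```

Run:
```python
from h import *
st()
```

```text
t 12.27 pos [ 488.7 -185.6  327.9] toolz [-0.3 -0.  -0.9] yang 90.01 F [-0.1 -0.1 -3.2] T [ 0.1 -0.5 -0.1] w 30.1 gf 40.0 q7 [0.2 0.4 0.  1.5 0.1 1.6 1.8]
```

Emit:
{"name": "step_arm", "arguments": {"moves": [[[0,0,12,4.6,48.7,0,2.5],[0,0,12,4.6,48.7,0,2.5],[0,0,12,4.6,48.7,0,2.5],[0,0,12,4.6,48.7,0,2.5],[0,0,12,4.6,48.7,0,2.5],[0,0,12,4.6,48.7,0,2.5],[0,0,12,4.6,48.7,0,2.5],[0,0,12,4.6,48.7,0,2.5],[0,0,12,4.6,48.7,0,2.5],[0,0,12,4.6,48.7,0,2.5],[0,0,12,4.6,48.7,0,2.5],[0,0,12,4.6,48.7,0,2.5],[0,0,12,4.6,48.7,0,2.5],[0,0,12,4.6,48.7,0,2.5],[0,0,12,4.6,48.7,-10.5,2.5],[0,0,12,4.6,48.7,-10.5,2.5],[0,0,12,4.6,48.7,-10.5,2.5],[0,0,12,4.6,48.7,-10.5,2.5]]]}}

```text
time: 13.77
ee_pos: [532.2, 296.8, 220.8]
eef_rot: [0.279, -2.794, 0.1]
ft_force: [-0.9, -0.4, -3.7]
width: 29.9
gripper_force: 40.0
```

```bash
cat > hov.py <<'E'
import sys
from ov import *
st(); s=status.sense(); t=np.array(s['ee_pos']); Mt=R.from_rotvec(s['eef_rot']).as_matrix(); G=t+6*Mt[:,2]
p=viewer.read_camera('wrist')
q=viewer.read_camera('scene')
yaw=np.radians(12);o=(542.6,241.5)
# module assumed upright in hand: center base = G + fixture(3.9,0), h=116.9
c,si=np.cos(yaw),np.sin(yaw); dx=float(sys.argv[2]); h=float(sys.argv[3])
b=G+np.array([dx*c,dx*si,-h]); d=b[:2]-o; print('module base in fixture',c*d[0]+si*d[1],-si*d[0]+c*d[1],b[2])
box=lambda z:W(b,yaw,[(-46,-15,b[2]+z),(46,-15,b[2]+z),(46,15,b[2]+z),(-46,15,b[2]+z)])
fx=[(W(o,yaw,[(-45,y-18,38),(56,y-18,38),(56,y+18,38),(-45,y+18,38)]),(0,0,255)) for y in(-60,0,60)]
polys=[(box(140),(0,255,0)),(box(0),(255,255,0))]+fx
overlay(p,polys,'hw',(150,100,450,420),1.25); overlay(q,polys,'hs',(150,180,310,360),2.2)
a=cv2.imread('pics/hw.png');b2=cv2.imread('pics/hs.png');H=max(a.shape[0],b2.shape[0])
out=np.zeros((H,a.shape[1]+b2.shape[1],3),np.uint8);out[:a.shape[0],:a.shape[1]]=a;out[:b2.shape[0],a.shape[1]:]=b2
cv2.imwrite('pics/'+sys.argv[1]+'.png',out)
E
python3 hov.py hov1 3.9 116.9
```

```text
t 13.77 pos [532.2 296.8 220.8] toolz [-0.3 -0.1 -0.9] yang 101.75 F [-0.9 -0.4 -3.7] T [ 0.1 -0.4  0. ] w 29.9 gf 40.0 q7 [-0.4  0.6 -0.2  1.4  0.   1.5  1.2]
module base in fixture 3.268550187654334 56.03546537913404 98.23889534674734
```

View pics/hov1.png

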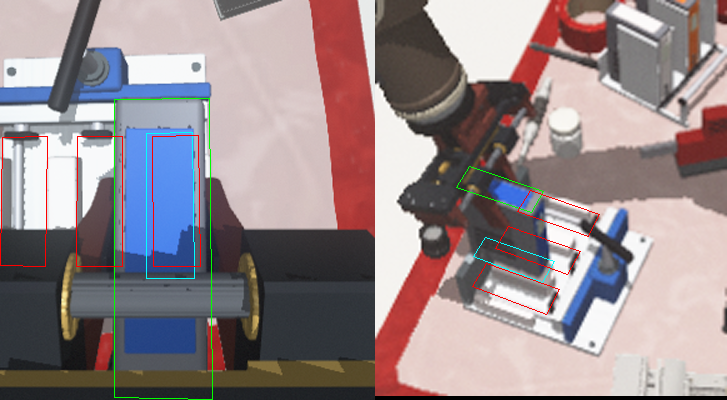

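Wrist view: the module in hand matches the model (front top edge at row 99, columns 114–209). Descending partway and letting it settle.

Emit:
{"name": "step_arm", "arguments": {"moves": [[[0,0,0,0,0,-2,2.5],[0,0,0,0,0,-2,2.5],[0,0,0,0,0,-2,2.5],[0,0,0,0,0,-2,2.5]]]}}

```text
time: 14.2
ee_pos: [534.4, 300.8, 207.8]
eef_rot: [0.284, -2.802, 0.092]
ft_force: [0.2, 0.1, -3.1]
width: 29.6
gripper_force: 40.0
```

```bash
cat > pos.py <<'E'
import sys
from h import *
st(); s=status.sense(); t=np.array(s['ee_pos']); Mt=R.from_rotvec(s['eef_rot']).as_matrix(); G=t+6*Mt[:,2]
yaw=np.radians(12);o=np.array([542.6,241.5]);c,si=np.cos(yaw),np.sin(yaw); dx=float(sys.argv[1]); h=float(sys.argv[2])
b=G+np.array([dx*c,dx*si,-h]); d=b[:2]-o; f=np.array([c*d[0]+si*d[1],-si*d[0]+c*d[1]]); print('base in fixture',f,b[2])
e=np.array([float(sys.argv[3]),float(sys.argv[4])])-f
print('shift needed mm',c*e[0]-si*e[1],si*e[0]+c*e[1],12-b[2])
E
python3 pos.py 3.9 116.9 7 60
```

```text
t 14.2 pos [534.4 300.8 207.8] toolz [-0.3 -0.1 -0.9] yang 101.86 F [ 0.2  0.1 -3.1] T [ 0.2 -0.5 -0. ] w 29.6 gf 40.0 q7 [-0.4  0.6 -0.2  1.4  0.   1.5  1.2]
base in fixture [ 6.3 59.5] 85.26929874571888
shift needed mm 0.6218276809923129 0.6454878757844403 -73.26929874571888
```

Emit:
{"name": "step_arm", "arguments": {"moves": [[[0,0,0,0,0.1,-2,2.5],[0,0,0,0,0.1,-4,2.5],[0,0,0,0,0.1,-5.5,2.5],[0,0,0,0,0.1,-6.2,2.5],[0,0,0,0,0.1,-6.6,2.5],[0,0,0,0,0.1,-6.8,2.5],[0,0,0,0,0.1,-6.8,2.5],[0,0,0,0,0.1,-6.8,2.5]]]}}

```text
time: 14.87
ee_pos: [533.0, 300.6, 143.5]
eef_rot: [0.283, -2.799, 0.095]
ft_force: [-11.6, -8.9, 23.4]
width: 30.0
gripper_force: 40.0
```

```bash
python3 pos.py 3.9 116.9 7 60
```

```text
t 14.87 pos [533.  300.6 143.5] toolz [-0.3 -0.1 -0.9] yang 101.86 F [-11.6  -8.9  23.4] T [-2.2  2.8  0. ] w 30.0 gf 40.0 q7 [-0.4  0.7 -0.2  1.4  0.   1.3  1.2]
base in fixture [ 4.8 59.6] 20.8846293706857
shift needed mm 2.0560199995465243 0.8020438152832836 -8.884629370685701
```

Emit:
{"name": "step_arm", "arguments": {"moves": [[[0,0,0,0,0,1.2,2.5],[0,0,0,0,0,1.2,2.5],[0,0,0,0,0,1.2,2.5],[0,0,0,0,0,1.2,2.5]]]}}

```text
time: 15.2
ee_pos: [534.0, 302.0, 149.9]
eef_rot: [0.284, -2.801, 0.093]
ft_force: [0.4, 0.7, -4.5]
width: 30.3
gripper_force: 40.0
```

```bash
python3 pos.py 3.9 116.9 7 60
python3 - <<'E'
from ov import *
s=status.sense(); Mt=R.from_rotvec(s['eef_rot']).as_matrix(); G=np.array(s['ee_pos'])+6*Mt[:,2]
q=viewer.read_camera('scene'); yaw=np.radians(12);o=(542.6,241.5);c,si=np.cos(yaw),np.sin(yaw)
polys=[]
for lean,col in((0,(0,255,0)),):
    th=np.radians(lean)
    def P(dx,y,h): # rel G module frame
        x=dx*np.cos(th)-h*np.sin(th); z=dx*np.sin(th)+h*np.cos(th)
        return (G[0]+c*x-si*y,G[1]+si*x+c*y,G[2]+z)
    for y in(-15,15): polys.append(([P(-42,y,-117),P(50,y,-117),P(50,y,23),P(-42,y,23)],col))
polys+=[(W(o,yaw,[(56,-88,80),(56,88,80),(56,88,12),(56,-88,12)]),(0,0,255)),(W(o,yaw,[(-45,42,38),(56,42,38),(56,78,38),(-45,78,38)]),(255,0,255))]
overlay(q,polys,'hs2',(170,230,290,350),5)
E
```

```text
t 15.2 pos [534.  302.  149.9] toolz [-0.3 -0.1 -0.9] yang 101.89 F [ 0.4  0.7 -4.5] T [ 0.2 -0.6 -0. ] w 30.3 gf 40.0 q7 [-0.4  0.7 -0.2  1.4  0.   1.4  1.2]
base in fixture [ 6.1 60.8] 27.319004693980133
shift needed mm 1.0268004429771378 -0.5488952778733432 -15.319004693980133
```

View pics/hs2.png

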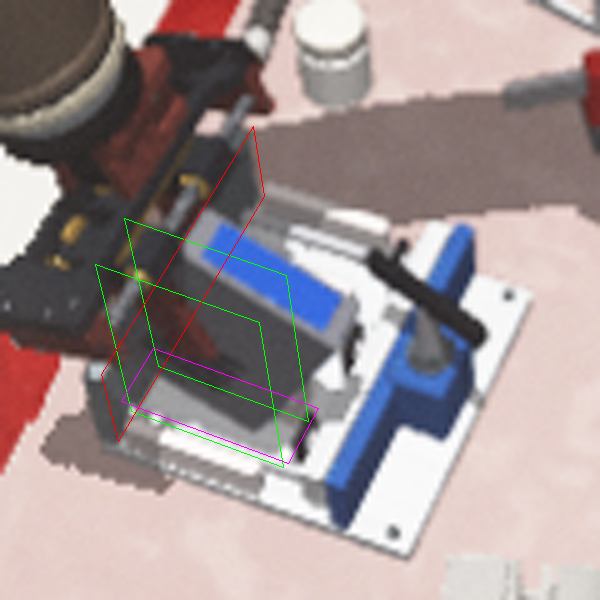

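The scene view shows the module (strip from 212,240 to 335,315 in the crop) sloping down to the front compared with the model, so it is leaning in the grip. I'll measure the lean.

```bash
cat > lean.py <<'E'
import sys
from ov import *
# strip of colour: PCA ends intersected with module mid-plane through G
s=status.sense(); Mt=R.from_rotvec(s['eef_rot']).as_matrix(); G=np.array(s['ee_pos'])+6*Mt[:,2]
n=Mt[:,1]; ex=np.cross(n,[0,0,1]); ex*=np.sign(ex[0]); n_=n
def run(cam,pts):
    p=viewer.read_camera(cam)
    for q in pts:
        o,d=ray(p,q); X=o+d*(np.dot(G-o,n)/np.dot(d,n)); r=X-G; print(cam,q,'rel x',r@ex,'z',r[2])
run('scene',[(212/5+170,240/5+230),(335/5+170,315/5+230)])
p=viewer.read_camera('wrist'); hsv=cv2.cvtColor(p['img'],cv2.COLOR_RGB2HSV)
m=cv2.inRange(hsv,(105,120,90),(125,255,255)); k,l,stt,_=cv2.connectedComponentsWithStats(m); i=1+np.argmax(stt[1:,4]); print(stt[i])
m=(l==i)
for r in range(stt[i][1],stt[i][1]+stt[i][3],15):
    c=np.where(m[r])[0]; print(r,c.min(),c.max(),end='; ')
save(p,'wtmp'); print(proj(p,G))
E
python3 lean.py
```

```text
scene (212.4, 278.0) rel x -14.185717714411439 z 59.47218204062494
scene (237.0, 293.0) rel x -78.08907508641441 z 28.509899642668074
[  239    85    79   177 12179]
85 251 294; 100 249 308; 115 248 309; 130 247 309; 145 246 310; 160 245 311; 175 244 312; 190 243 313; 205 242 314; 220 241 315; 235 240 316; 250 239 316; [281.3 278.6]
```

Run:
```python
from ov import *
p=viewer.read_camera('scene')
def it(q,G,n):
    o,d=ray(p,q); return o+d*(np.dot(np.array(G)-o,n)/np.dot(d,n))
n=np.array([.012,1,0])
for q in[(308.6,170.9),(322.9,190)]: 
    X=it(q,(617,-184,0),n); print('lean on rail rack x,z',X[0]-617,X[2])
y=np.radians(101.8);n=np.array([np.cos(y),np.sin(y),0]); G=np.array([532.2-2,296.8,215])
ex=np.array([np.cos(y-np.pi/2),np.sin(y-np.pi/2),0])
for q in[(204.5,264),(225,275.5)]:
    r=it(q,G,n)-G; print('hover rel',r@ex,r[2])
# white module now upright: front/rear top known
print(proj(p,(617-46,-75,148)),proj(p,(617+46,-75,148)))
s=status.sense(); Mt=R.from_rotvec(s['eef_rot']).as_matrix(); G=np.array(s['ee_pos'])
print('tcp',proj(p,G),'fixture corners',[proj(p,X) for X in W((542.6,241.5),np.radians(12),[(56,-88,80),(56,88,80),(-71,-88,55),(-71,88,55)])])
im=cv2.cvtColor(p['img'],cv2.COLOR_RGB2BGR)
```

```text
lean on rail rack x,z -74.62639050658856 171.69833375538178
lean on rail rack x,z -128.8621047322664 120.21462056696987
hover rel 8.043324869091485 28.373616933232597
hover rel -45.246460547024924 9.101769028507533
[280.8 193.8] [255.9 181.7]
tcp [209.4 287.8] fixture corners [array([220.2, 254.8]), array([189.7, 304.4]), array([261.3, 273.6]), array([234. , 325.4])]
```

The lean is about 26°: its rear foot caught the top of the rear rest. I lift it clear, tilt it back by the wrist, and measure again.

Emit:
{"name": "step_arm", "arguments": {"moves": [[[0,0,0,0,0,3,2.5],[0,0,0,0,0,6,2.5],[0,0,0,-1,0,9,2.5],[-1,5,0,-2,0,10,2.5],[-2.5,12,0,-3,0,10,2.5],[-2.5,12,0,-3,0,10,2.5],[-2.5,12,0,-3,0,10,2.5],[-2.5,12,0,-3,0,10,2.5],[-2.5,12,0,-3,0,10,2.5]]], "newtons": 60}}

```text
time: 16.15
ee_pos: [503.7, 301.7, 249.8]
eef_rot: [0.267, -2.589, 0.117]
ft_force: [-0.1, 0.1, -3.5]
width: 30.0
gripper_force: 60.0
```

```bash
cat > strip.py <<'E'
import sys
from ov import *
RNG={'blue':((105,140,110),(125,255,255)),'orange':((5,140,110),(18,255,255))}
def strip(col,roi,n,G,up=None):
    p=viewer.read_camera('scene'); hsv=cv2.cvtColor(p['img'],cv2.COLOR_RGB2HSV)
    x0,y0,x1,y1=roi; m=np.zeros(hsv.shape[:2],np.uint8); m[y0:y1,x0:x1]=cv2.inRange(hsv,*RNG[col])[y0:y1,x0:x1]
    k,l,s,_=cv2.connectedComponentsWithStats(m)
    ex=np.cross(n,[0,0,1]); ex=ex*np.sign(ex[0])
    for i in np.argsort(-s[1:,4])[:3]+1:
        r=cv2.minAreaRect(np.argwhere(l==i)[:,::-1].astype(np.float32)); b=cv2.boxPoints(r)
        e=[np.linalg.norm(b[j]-b[(j+1)%4]) for j in range(2)]; j=0 if e[0]<e[1] else 1
        A=(b[j]+b[(j+1)%4])/2; B=(b[(j+2)%4]+b[(j+3)%4])/2
        if A[0]>B[0]:A,B=B,A
        o=[]
        for q in(A,B):
            oo,d=ray(p,q); X=oo+d*(np.dot(G-oo,n)/np.dot(d,n)); o.append(((X-G)@ex,X[2]-G[2]))
        o=np.array(o); dd=o[0]-o[1]; th=np.arctan2(dd[1],dd[0]); c=o.mean(0)
        # top centre -> grasp coordinates in module
        d=-(c[0]*np.cos(th)+c[1]*np.sin(th)); h=140-(-c[0]*np.sin(th)+c[1]*np.cos(th))
        print('area',s[i][4],'px',A,B,'rear',o[0],'front',o[1],'lean',round(np.degrees(th),1),'len',round(np.linalg.norm(dd),1),'G at module x,h',round(d,1),round(h,1))
    return p
if __name__=='__main__':
    s=status.sense(); Mt=R.from_rotvec(s['eef_rot']).as_matrix(); G=np.array(s['ee_pos'])+6*Mt[:,2]; print('G',G)
    n=Mt[:,1].copy(); n[2]=0; n/=np.linalg.norm(n)
    p=strip(sys.argv[1],[int(v) for v in sys.argv[2].split(',')],n,G); cv2.imwrite('pics/tmp.png',cv2.cvtColor(p['img'],cv2.COLOR_RGB2BGR))
E
python3 -c "from h import *; st()"; python3 strip.py blue 170,210,290,320
```

```text
t 16.15 pos [503.7 301.7 249.8] toolz [-0.5 -0.1 -0.9] yang 102.28 F [-0.1  0.1 -3.5] T [ 0.2 -0.8 -0. ] w 30.0 gf 60.0 q7 [-0.4  0.7 -0.2  1.3 -0.   1.7  1.2]
G [500.7 300.9 244.6]
area 243 px [212.6 255.8] [239.8 269.4] rear [ 1.4 60.7] front [-66.   42.3] lean 15.3 len 69.9 G at module x,h 17.6 81.8
area 133 px [244.4 321.7] [256.  298.5] rear [ -62.  -192.8] front [-101.7  -58.6] lean -73.5 len 139.9 G at module x,h -97.3 254.1
area 48 px [257. 287.] [262.8 275.4] rear [-106.7   -6.6] front [-123.5   48.9] lean -73.2 len 58.1 G at module x,h 53.6 244.1
```

Emit:
{"name": "step_arm", "arguments": {"moves": [[[0,0,0,2.8,-0.1,0,2.5],[0,0,0,2.8,-0.1,-3,2.5],[0,0,0,2.8,-0.1,-6,2.5],[0,0,0,2.8,-0.1,-8,2.5],[0,0,0,2.8,-0.1,-9.5,2.5],[0,0,0,2.8,-0.1,-9.5,2.5],[0,0,0,2.8,-0.1,-9.5,2.5],[0,0,0,2.8,-0.1,-9.5,2.5]]]}}

```text
time: 16.87
ee_pos: [532.2, 301.2, 156.4]
eef_rot: [0.268, -2.589, 0.116]
ft_force: [-0.4, 0.4, -2.7]
width: 30.1
gripper_force: 60.0
```

```bash
python3 -c "from h import *; st()"; python3 strip.py blue 170,210,240,300|head -2
python3 - <<'E'
from h import *
s=status.sense(); Mt=R.from_rotvec(s['eef_rot']).as_matrix(); G=np.array(s['ee_pos'])+6*Mt[:,2]
c,si=np.cos(np.radians(12)),np.sin(np.radians(12)); d=G[:2]-[542.6,241.5]; print('G fix',c*d[0]+si*d[1],-si*d[0]+c*d[1],G[2])
E
```

```text
t 16.87 pos [532.2 301.2 156.4] toolz [-0.5 -0.1 -0.9] yang 102.28 F [-0.4  0.4 -2.7] T [ 0.3 -0.8 -0. ] w 30.1 gf 60.0 q7 [-0.4  0.8 -0.2  1.3 -0.   1.6  1.2]
G [529.2 300.4 151.3]
area 216 px [208.1 273.8] [232.9 286.2] rear [ 0.5 60.5] front [-65.2  42.8] lean 15.1 len 68.1 G at module x,h 17.8 81.7
G fix -0.6902053062317464 60.39116367221276 151.44819692618375
```

Emit:
{"name": "step_arm", "arguments": {"moves": [[[0,0,0,0,0,-1.5,2.5],[0,0,0,0,0,-2.7,2.5],[0,0,0,0,0,-3.5,2.5],[0,0,0,0,0,-4,2.5],[0,0,0,0,0,-4,2.5],[0,0,0,0,0,-4,2.5]]]}}

```text
time: 17.42
ee_pos: [533.9, 302.1, 114.2]
eef_rot: [0.267, -2.593, 0.114]
ft_force: [7.8, 4.2, -1.6]
width: 29.3
gripper_force: 60.0
```

```bash
python3 -c "from h import *; st()"; python3 strip.py blue 170,210,235,310|head -2
```

```text
t 17.42 pos [533.9 302.1 114.2] toolz [-0.5 -0.1 -0.9] yang 102.22 F [ 7.8  4.2 -1.6] T [ 1.3 -2.3 -0.2] w 29.3 gf 60.0 q7 [-0.4  0.8 -0.2  1.3 -0.   1.5  1.2]
G [530.9 301.3 109. ]
area 204 px [209.2 283.6] [233.6 295.8] rear [ 0.6 60.1] front [-65.7  42.6] lean 14.8 len 68.6 G at module x,h 18.3 82.0
```

Emit:
{"name": "step_arm", "arguments": {"moves": [[[0,0,0,0,0,0,2.8],[0,0,0,0,0,0,2.8],[0,0,0,0,0,0,3],[0,0,0,0,0,0,3.1],[0,0,0,0,0,0,3.3],[0,0,0,0,0,0,3.8],[0,0,0,0,0,0,4.4],[0,0,0,0,0,0,4.4],[0,0,0,0,0,0,4.4]]], "newtons": 3}}

```text
time: 18.22
ee_pos: [531.6, 300.5, 114.7]
eef_rot: [0.267, -2.586, 0.118]
ft_force: [-0.2, -1.0, -0.9]
width: 43.9
gripper_force: 0.0
```

```bash
python3 -c "from h import *; st()"; python3 strip.py blue 170,210,240,310|head -2
```

```text
t 18.22 pos [531.6 300.5 114.7] toolz [-0.5 -0.1 -0.9] yang 102.28 F [-0.2 -1.  -0.9] T [ 0.2 -0.5  0. ] w 43.9 gf 0.0 q7 [-0.4  0.8 -0.2  1.3 -0.   1.5  1.2]
G [528.6 299.7 109.5]
area 204 px [210.  284.1] [234.1 296.9] rear [ 1.8 56.9] front [-63.4  35.5] lean 18.1 len 68.6 G at module x,h 14.9 86.5
```

Run:
```python
from strip import *
p=strip('orange',(255,130,310,200),np.array([.012,1,0]),np.array([617,-147,148.]))
im=cv2.cvtColor(p['img'],cv2.COLOR_RGB2BGR)[230:350,170:290]; cv2.imwrite('pics/rel1.png',cv2.resize(im,None,fx=5,fy=5,interpolation=2))
```

```text
area 113 px [272.8 169.4] [292. 179.] rear [33.8  1.3] front [-38.6  -0.5] lean 1.4 len 72.3 G at module x,h 2.4 139.6
area 24 px [294.5 193. ] [294.5 199. ] rear [-48.6 -56.2] front [-48.9 -83.3] lean 89.2 len 27.1 G at module x,h 70.4 92.2
area 17 px [292.5 186.5] [297. 182.] rear [-40.7 -31.8] front [-57.   -3.1] lean -60.4 len 33.0 G at module x,h 9.0 191.1
```

View pics/rel1.png

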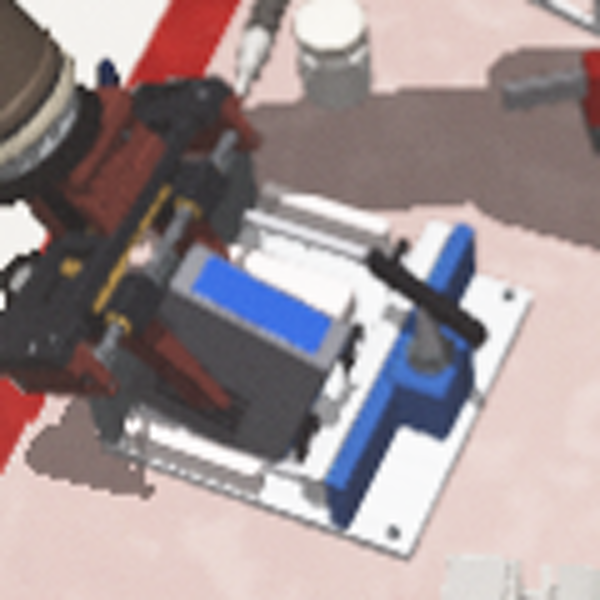

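The module stands front edge down and leans 18°, held by the gripper's palm. A slow retreat along the tool axis lets it settle back.

Emit:
{"name": "step_arm", "arguments": {"moves": [[[0,0,0,0.3,0.05,0.4,4.4],[0,0,0,0.6,0.1,0.8,4.4],[0,0,0,0.9,0.2,1.2,4.4],[0,0,0,1.2,0.25,1.6,4.4],[0,0,0,1.5,0.3,2,4.4],[0,0,0,1.8,0.35,2.4,4.4],[0,0,0,2.1,0.4,2.8,4.4],[0,0,0,2.4,0.5,3.3,4.4],[0,0,0,2.7,0.55,3.9,4.4],[0,0,0,3,0.6,4.5,4.4],[0,0,0,4,0.8,6.5,4.4],[0,0,0,5,1,9,4.4],[0,0,0,5,1,11,4.4],[0,0,0,5,1,14,4.4]]]}}

```text
time: 19.48
ee_pos: [580.8, 310.2, 252.8]
eef_rot: [0.267, -2.586, 0.115]
ft_force: [-22.1, -15.5, 16.8]
width: 43.9
gripper_force: 0.0
```

```bash
python3 -c "from h import *; st()"
python3 - <<'E'
from strip import *
y=np.radians(102);b=np.array([540.3,302.3,152.])
p=strip('blue',(170,210,240,310),np.array([np.cos(y),np.sin(y),0]),b)
im=cv2.cvtColor(p['img'],cv2.COLOR_RGB2BGR)[230:350,170:290]; cv2.imwrite('pics/rel2.png',cv2.resize(im,None,fx=5,fy=5,interpolation=2))
E
```

```text
t 19.48 pos [580.8 310.2 252.8] toolz [-0.5 -0.1 -0.9] yang 102.26 F [-22.1 -15.5  16.8] T [-1.2  2.   0.4] w 43.9 gf 0.0 q7 [-0.5  0.8 -0.1  1.  -0.1  1.9  1.2]
area 203 px [210.  284.1] [234.1 296.9] rear [-10.2  14.5] front [-75.5  -6.2] lean 17.6 len 68.5 G at module x,h 39.6 123.0
```

It is still propped at 18°, apparently wedged between pad and rear rest. I'll bring the tool vertical, close it, and press down on the rear top edge.

Emit:
{"name": "step_arm", "arguments": {"moves": [[[3,-14,0,-2,-0.4,1,2],[6.6,-31,0,-5,-1,1,0],[6.6,-31,0,-5,-1,1,0],[6.6,-31,0,-5,-1,1,0],[6.6,-31,0,-5,-1,1,0],[6.6,-31,0,-5,-1,1,0],[6.6,-31,0,-5,-1,1,0],[6.6,-31,0,-5,-1,-2.5,0],[6.6,-31,0,-5,-1,-2.5,0],[6.6,-31,0,-5,-1,-2.5,0]]]}}

```text
time: 20.37
ee_pos: [530.5, 299.5, 226.8]
eef_rot: [-0.308, 3.119, -0.046]
ft_force: [-0.2, 1.6, 0.7]
width: 0.4
gripper_force: 0.0
```

```bash
cat > mp.py <<'E'
from strip import *
y=np.radians(102)
def modpose(col,bay,roi=(170,200,300,330)):
    b=np.array(W((542.6,241.5),np.radians(12),[(10,bay,152)])[0])
    return strip(col,roi,np.array([np.cos(y),np.sin(y),0]),b)
E
python3 -c "
from mp import *
st(); modpose('blue',60,(170,210,240,310)); print(status.sense()['qpos'])"|head -3; python3 pos.py 0 19 0 60
```

```text
t 20.37 pos [530.5 299.5 226.8] toolz [ 0. -0. -1.] yang 101.27 F [-0.2  1.6  0.7] T [ 0.1  0.  -0. ] w 0.4 gf 0.0 q7 [-0.6  0.4 -0.1  1.7  0.1  1.1  1.1]
area 203 px [210.3 284.3] [234.1 296.9] rear [-10.6  14. ] front [-75.3  -6.1] lean 17.2 len 67.7 G at module x,h 39.8 123.5
[-0.6  0.4 -0.1  1.7  0.1  1.1  1.1]
t 20.42 pos [531.1 300.  228.1] toolz [ 0. -0. -1.] yang 101.27 F [-0.  -0.4  1.3] T [0.1 0.  0. ] w 0.2 gf 0.0 q7 [-0.6  0.4 -0.1  1.7  0.1  1.1  1.1]
base in fixture [ 1.  59.4] 203.0890988686203
shift needed mm -1.056109326513318 0.35175529141917683 -191.0890988686203
```

Emit:
{"name": "step_arm", "arguments": {"moves": [[[0,0,0,0.2,0,-2,0],[0,0,0,0.2,0,-3.2,0],[0,0,0,0.2,0,-3.6,0],[0,0,0,0.3,0,-3.9,0],[0,0,0,0.4,0,-4.2,0],[0,0,0,0.5,0,-4.5,0],[0,0,0,0.5,0,-4.5,0]]]}}

```text
time: 21.0
ee_pos: [544.8, 304.1, 193.4]
eef_rot: [-0.304, 3.092, -0.027]
ft_force: [9.4, 2.0, 34.7]
width: 0.2
gripper_force: 17.2
```

```bash
python3 -c "
from mp import *
st(); modpose('blue',60,(170,210,240,310))"|head -2
```

```text
t 21.0 pos [544.8 304.1 193.4] toolz [ 0. -0. -1.] yang 101.21 F [ 9.4  2.  34.7] T [ 0.3 -2.5  0.1] w 0.2 gf 17.2 q7 [-0.6  0.4 -0.1  1.7  0.1  1.   1.1]
area 185 px [206.3 284.2] [230.3 295.4] rear [1.6 7.8] front [-64.8  -5.3] lean 11.2 len 67.7 G at module x,h 30.8 132.7
```

Run:
```python
from ov import *
s=status.sense(); p=viewer.read_camera('wrist'); q=viewer.read_camera('scene')
def TT(pos,rv):
    T=np.eye(4);T[:3,:3]=R.from_rotvec(rv).as_matrix();T[:3,3]=pos;return T
C=np.array(p['world_to_cam'])@TT(s['ee_pos'],s['eef_rot'])
p1=dict(p); p1['world_to_cam']=C@np.linalg.inv(TT([461.0,242.1,397.1],[0.251,-3.131,0]))
T=p1['world_to_cam']; print(-T[:3,:3].T@T[:3,3])
o=np.array([542.6,241.5]);yw=np.radians(12);c,si=np.cos(yw),np.sin(yw)
def F(X): d=X[:2]-o; return np.array([c*d[0]+si*d[1],-si*d[0]+c*d[1],X[2]])
for z in(12,20,30,42,50,60):
    print(z,'wrist right rod',[F(at_z(p1,(a/4+190,b/4+115),z)) for a,b in((150,315),(160,545))],'left',[F(at_z(p1,(a/4+190,b/4+115),z)) for a,b in((503,300),(510,525))],'scene right',[F(at_z(q,(a/5+170,b/5+230),z)) for a,b in((245,213),(385,258))])
```

```text
[389.7 229.3 533.2]
12 wrist right rod [array([-36.7, -65.3,  12. ]), array([ 59.6, -69.8,  12. ])] left [array([-35.9,  72.2,  12. ]), array([57.8, 73.2, 12. ])] scene right [array([ 59.2, -72.3,  12. ]), array([-30.2, -74.2,  12. ])]
20 wrist right rod [array([-38.4, -64. ,  20. ]), array([ 56.3, -68.4,  20. ])] left [array([-37.7,  71.4,  20. ]), array([54.6, 72.4, 20. ])] scene right [array([ 55.8, -67.5,  20. ]), array([-33. , -69.4,  20. ])]
30 wrist right rod [array([-40.6, -62.4,  30. ]), array([ 52.3, -66.7,  30. ])] left [array([-39.9,  70.4,  30. ]), array([50.5, 71.4, 30. ])] scene right [array([ 51.7, -61.5,  30. ]), array([-36.4, -63.4,  30. ])]
42 wrist right rod [array([-43.3, -60.4,  42. ]), array([ 47.4, -64.6,  42. ])] left [array([-42.6,  69.2,  42. ]), array([45.7, 70.1, 42. ])] scene right [array([ 46.7, -54.3,  42. ]), array([-40.5, -56.2,  42. ])]
50 wrist right rod [array([-45.1, -59.1,  50. ]), array([ 44.1, -63.3,  50. ])] left [array([-44.4,  68.4,  50. ]), array([42.5, 69.3, 50. ])] scene right [array([ 43.4, -49.5,  50. ]), array([-43.2, -51.4,  50. ])]
60 wrist right rod [array([-47.3, -57.5,  60. ]), array([ 40.1, -61.5,  60. ])] left [array([-46.6,  67.4,  60. ]), array([38.4, 68.3, 60. ])] scene right [array([ 39.3, -43.5,  60. ]), array([-46.6, -45.4,  60. ])]
```

View pics/rel2.png

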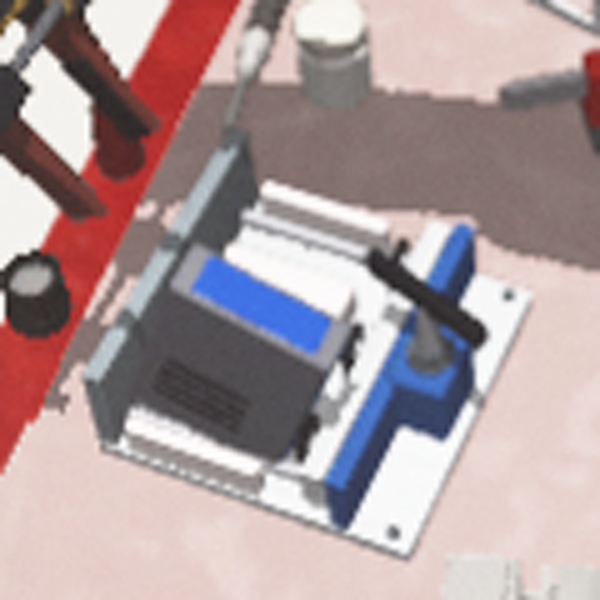

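The rods seen in the bay aren't blocking the front foot, but the module's rear foot seems caught on the middle rib, about 2 mm too far to -y. I'll go up, open over its top, and look at the lean.

Emit:
{"name": "step_arm", "arguments": {"moves": [[[0,0,0,0,0,3,0],[0,0,0,0,0,7,3],[0,0,0.8,-1.9,-0.2,7,5],[0,0,0.8,-1.9,-0.2,7,5],[0,0,0.8,-1.9,-0.2,5,5],[0,0,0.8,-1.9,-0.2,5,5],[0,0,0.8,-1.9,-0.2,5,5]]]}}

```text
time: 21.73
ee_pos: [516.4, 297.7, 232.5]
eef_rot: [-0.33, 3.114, -0.045]
ft_force: [-0.1, -0.3, -0.1]
width: 37.0
gripper_force: 0.0
```

```bash
python3 -c "
from mp import *
modpose('blue',60,(170,210,240,310))"|head -1; python3 pos.py 0 0 -14 60
python3 - <<'E'
from ov import *
# module sides from wrist: blue strip row-wise centre at top height
p=viewer.read_camera('wrist'); hsv=cv2.cvtColor(p['img'],cv2.COLOR_RGB2HSV)
m=cv2.inRange(hsv,(105,120,90),(125,255,255)); k,l,stt,_=cv2.connectedComponentsWithStats(m)
o=np.array([542.6,241.5]);yw=np.radians(12);c,si=np.cos(yw),np.sin(yw)
for i in np.argsort(-stt[1:,4])[:2]+1:
    print(stt[i])
    for r in range(stt[i][1]+4,stt[i][1]+stt[i][3]-3,max(8,stt[i][3]//5)):
        cc=np.where(l[r]==i)[0]; X=at_z(p,((cc.min()+cc.max())/2,r),152)[:2]-o; print(r,cc.min(),cc.max(),c*X[0]+si*X[1],-si*X[0]+c*X[1])
save(p,'wx')
E
```

```text
area 157 px [209. 284.] [231. 295.] rear [-6.8 13.3] front [-67.   -2.2] lean 14.4 len 62.1 G at module x,h 34.3 125.4
t 21.78 pos [516.7 298.  233.2] toolz [ 0. -0. -1.] yang 102.09 F [0.2 0.3 0.5] T [ 0.1 -0.  -0. ] w 41.0 gf 0.0 q7 [-0.6  0.4 -0.1  1.7  0.1  1.1  1.1]
base in fixture [-13.5  60.5] 227.16491566791487
shift needed mm -0.39670955001149016 -0.588688660421202 -215.16491566791487
[ 261  160   35  109 3696]
164 262 295 -54.87676853655218 57.043449424055524
185 262 295 -41.29927793051341 57.07232269596477
206 262 295 -27.24944131244864 57.102230506909194
227 262 295 -12.699682557081722 57.1332330934716
248 262 295 2.3797465541833915 57.16539545885059
[ 204   83  111   47 1775]
87 215 237 -101.04279450830106 25.416208126504937
96 227 238 -95.8982801833239 29.160100224269918
105 229 238 -90.68932582823749 29.59214400310278
114 226 239 -85.40879997747875 28.799601136319893
123 206 314 -80.09223928521597 45.60717367942
```

Lean 14°, and the module sits at y≈57 instead of 60. I grip it from above, lift it slightly, straighten it and shift it in +y.

Emit:
{"name": "step_arm", "arguments": {"moves": [[[0,0,0,0,0,-4,5],[0,0,0,0,0,-7,5],[0,0,0,0,0,-9.5,5],[0,0,0,0,0,-10,5],[0,0,0,0,0,-10,5],[0,0,0,0,0,-10,2.5],[0,0,0,0,0,-10,2.5],[0,0,0,0,0,-10,2.5],[0,0,0,0,0,-10,2.5],[0,0,0,0,0,-10,2.5],[0,0,0,0,0.1,-8.5,2.5],[0,0,0,-0.1,0.3,-7,2.5],[0,0,0,-0.1,0.3,-5,2.5],[0,0,0,-0.1,0.3,-5,2.5],[0,0,0,-0.1,0.3,-5,2.5]]], "newtons": 40}}

```text
time: 23.08
ee_pos: [516.0, 301.5, 184.2]
eef_rot: [-0.33, 3.11, -0.041]
ft_force: [-0.1, 0.2, -2.9]
width: 29.7
gripper_force: 39.9
```

```bash
python3 pos.py 0 0 -14 60;python3 strip.py blue 170,210,240,310|head -2
```

```text
t 23.08 pos [516.  301.5 184.2] toolz [ 0. -0. -1.] yang 102.1 F [-0.1  0.2 -2.9] T [0.1 0.  0. ] w 29.7 gf 39.9 q7 [-0.6  0.4 -0.1  1.7  0.1  1.   1.1]
base in fixture [-13.5  64. ] 178.22299497818082
shift needed mm 0.37390455734653943 -4.051286085928775 -166.22299497818082
G [516.1 301.3 178.2]
area 84 px [219. 281.] [229. 286.] rear [-17.5  24.3] front [-44.   17.4] lean 14.7 len 27.4 G at module x,h 24.4 112.0
```

Emit:
{"name": "step_arm", "arguments": {"moves": [[[0,0,0,0,0,2,2.5],[-1.5,7,0,1,0.1,3,2.5],[-3,14.4,0,2.1,0.3,3,2.5],[-3,14.4,0,2.1,0.3,3,2.5],[-3,14.4,0,2.1,0.3,3,2.5],[-3,14.4,0,2.1,0.3,3,2.5]]], "newtons": 60}}

```text
time: 23.63
ee_pos: [536.1, 303.9, 211.3]
eef_rot: [0.31, -2.88, 0.078]
ft_force: [-0.2, -0.7, -2.8]
width: 30.0
gripper_force: 59.9
```

```bash
python3 pos.py 0 112 6 63;python3 strip.py blue 170,210,245,320|head -2
python3 - <<'E'
from ov import *
p=viewer.read_camera('wrist'); hsv=cv2.cvtColor(p['img'],cv2.COLOR_RGB2HSV)
m=cv2.inRange(hsv,(105,120,90),(125,255,255)); k,l,stt,_=cv2.connectedComponentsWithStats(m)
s=status.sense(); Mt=R.from_rotvec(s['eef_rot']).as_matrix(); G=np.array(s['ee_pos'])+6*Mt[:,2]
o=np.array([542.6,241.5]);yw=np.radians(12);c,si=np.cos(yw),np.sin(yw)
i=np.argmax(stt[1:,4])+1;print(stt[i])
for r in range(stt[i][1]+4,stt[i][1]+stt[i][3]-3,max(8,stt[i][3]//4)):
        cc=np.where(l[r]==i)[0]; X=at_z(p,((cc.min()+cc.max())/2,r),G[2]+28)[:2]-o; print(r,cc.min(),cc.max(),c*X[0]+si*X[1],-si*X[0]+c*X[1])
E
```

```text
t 23.63 pos [536.1 303.9 211.3] toolz [-0.2 -0.1 -1. ] yang 102.49 F [-0.2 -0.7 -2.8] T [ 0.1 -0.4 -0. ] w 30.0 gf 59.9 q7 [-0.5  0.6 -0.1  1.4 -0.   1.4  1.2]
base in fixture [ 5.1 62.3] 93.51028442230594
shift needed mm 0.6911681868604636 0.9033074974231737 -81.51028442230594
G [534.7 303.5 205.5]
area 117 px [203.1 267.9] [219.  273.2] rear [ 4.5 28.3] front [-38.4  28.3] lean -0.1 len 42.8 G at module x,h 17.0 111.7
[ 247  195   61  123 7389]
199 248 307 -31.17451416849521 61.45159700036071
229 247 307 -20.055620341203763 61.36755489042631
259 248 307 -8.892245617234302 61.654827723387946
289 248 307 2.326157036740481 61.75713608685532
```

Lean is now 0. Descending into the bay.

Emit:
{"name": "step_arm", "arguments": {"moves": [[[0,0,0,0.1,0,-2,2.5],[0,0,0,0.1,0,-4,2.5],[0,0,0,0.1,0,-5.5,2.5],[0,0,0,0.1,0,-6.5,2.5],[0,0,0,0.1,0,-7.2,2.5],[0,0,0,0.1,0,-7.7,2.5],[0,0,0,0.1,0,-7.7,2.5],[0,0,0,0.1,0,-7.7,2.5]]]}}

```text
time: 24.4
ee_pos: [537.7, 304.5, 137.4]
eef_rot: [0.311, -2.882, 0.076]
ft_force: [0.4, 0.6, -2.5]
width: 30.0
gripper_force: 59.9
```

```bash
python3 pos.py 0 112 6 62;python3 strip.py blue 170,210,245,320|head -2
```

```text
t 24.4 pos [537.7 304.5 137.4] toolz [-0.2 -0.1 -1. ] yang 102.51 F [ 0.4  0.6 -2.5] T [ 0.1 -0.3  0. ] w 30.0 gf 59.9 q7 [-0.5  0.6 -0.1  1.5 -0.   1.2  1.2]
base in fixture [ 6.9 62.5] 19.56863118138969
shift needed mm -0.7355413899069818 -0.6699683587328762 -7.568631181389691
G [536.3 304.1 131.6]
area 106 px [206.  285.1] [220.7 290.1] rear [ 4.4 27.7] front [-37.   28.3] lean -1.0 len 41.4 G at module x,h 16.7 112.3
```

Emit:
{"name": "step_arm", "arguments": {"moves": [[[0,0,0,0,0,-0.4,2.5],[0,0,0,0,0,-0.7,2.5],[0,0,0,0,0,-0.7,2.5],[0,0,0,0,0,-0.7,2.9],[0,0,0,0,0,-0.7,3.2],[0,0,0,0,0,-0.7,4],[0,0,0,0,0,-0.7,4.4],[0,0,0,0,0,-0.7,4.4],[0,0,0,0.2,0,2,4.4],[0,0,0,0.4,0,6,4.4],[0,0,0,0,0,10,4.4],[0,0,0,0,0,14,4.4],[0,0,0,0,0,17,2],[0,0,0,0,0,17,0],[0,0,0,0,0,17,0],[0,0,0,0,0,17,0]]], "newtons": 5}}

```text
time: 25.78
ee_pos: [537.4, 304.2, 306.1]
eef_rot: [0.311, -2.881, 0.077]
ft_force: [0.2, -0.4, -0.5]
width: 20.7
gripper_force: 0.0
```

```bash
python3 -c "
from mp import *
st(); modpose('blue',60,(170,210,245,315))"|head -2;  python3 - <<'E'
from ov import *
p=viewer.read_camera('wrist'); hsv=cv2.cvtColor(p['img'],cv2.COLOR_RGB2HSV)
m=cv2.inRange(hsv,(105,120,90),(125,255,255)); k,l,stt,_=cv2.connectedComponentsWithStats(m)
o=np.array([542.6,241.5]);yw=np.radians(12);c,si=np.cos(yw),np.sin(yw)
for i in np.argsort(-stt[1:,4])[:2]+1:
  print(stt[i])
  for r in range(stt[i][1]+4,stt[i][1]+stt[i][3]-3,max(8,stt[i][3]//4)):
        cc=np.where(l[r]==i)[0]; X=at_z(p,((cc.min()+cc.max())/2,r),152)[:2]-o; print(r,cc.min(),cc.max(),c*X[0]+si*X[1],-si*X[0]+c*X[1])
save(p,'w5')
E
```

```text
t 25.78 pos [537.4 304.2 306.1] toolz [-0.2 -0.1 -1. ] yang 102.51 F [ 0.2 -0.4 -0.5] T [ 0.1 -0.2 -0.1] w 20.7 gf 0.0 q7 [-0.5  0.5 -0.1  1.3 -0.   1.5  1.2]
area 179 px [197.9 283.3] [222.5 291.5] rear [27.  -2.1] front [-43.4   0.2] lean -1.9 len 70.4 G at module x,h 8.1 141.2
[ 267  198   25   79 1948]
202 267 291 -28.502130924677417 57.17400654297159
221 267 291 -11.667666356624494 57.325509054712164
240 267 291 5.209230461441211 57.4774470871215
259 267 291 22.131054165509468 57.629843335931305
[222 132  85  33 926]
136 238 248 -86.57926462580996 24.800464229991995
144 242 248 -79.5342809717631 26.625301779756093
152 239 248 -72.47182411751685 25.343066813441666
160 224 306 -65.50975791793705 44.461325151844065
```

Blue stands upright in the left bay (lean reads −1.9, within bias). Now the orange; I'll compute the turn back to the vertical tool.

Run:
```python
from h import *
s=status.sense(); A=R.from_rotvec(s['eef_rot'])
# target: tool down, y line at 89.2 deg
y=np.radians(89.2); Y=np.array([np.cos(y),np.sin(y),0]); Z=np.array([0,0,-1.]); X=np.cross(Y,Z)
B=R.from_matrix(np.c_[X,Y,Z]); print((B*A.inv()).as_rotvec(degrees=True)); print((np.array([690,-147,263])-s['ee_pos'])/10)
```

```text
[  3.  -14.1 -13.1]
[ 15.3 -45.1  -4.2]
```

Emit:
{"name": "step_arm", "arguments": {"moves": [[[3,-14.1,-13.1,15.3,-45.1,0,0],[3,-14.1,-13.1,15.3,-45.1,0,0],[3,-14.1,-13.1,15.3,-45.1,0,0],[3,-14.1,-13.1,15.3,-45.1,0,0],[3,-14.1,-13.1,15.3,-45.1,0,0],[3,-14.1,-13.1,15.3,-45.1,0,0],[3,-14.1,-13.1,15.3,-45.1,0,0],[3,-14.1,-13.1,15.3,-45.1,0,0],[3,-14.1,-13.1,15.3,-45.1,0,0],[3,-14.1,-13.1,15.3,-45.1,0,0],[3,-14.1,-13.1,15.3,-45.1,0,0],[3,-14.1,-13.1,15.3,-45.1,0,0],[3,-14.1,-13.1,15.3,-45.1,0,0],[3,-14.1,-13.1,15.3,-45.1,-8,0],[3,-14.1,-13.1,15.3,-45.1,-14.2,0],[3,-14.1,-13.1,15.3,-45.1,-14.2,0],[3,-14.1,-13.1,15.3,-45.1,-14.2,0],[3,-14.1,-13.1,15.3,-45.1,-14.2,0],[3,-14.1,-13.1,15.3,-45.1,-14.2,0]]]}}

```text
time: 27.47
ee_pos: [689.9, -145.6, 163.2]
eef_rot: [-0.021, -3.141, -0.004]
ft_force: [0.3, -0.4, 0.7]
width: 0.6
gripper_force: 0.0
```

```bash
python3 -c "from h import *; st()"
```

```text
t 27.47 pos [ 689.9 -145.6  163.2] toolz [-0.  0. -1.] yang 89.22 F [ 0.3 -0.4  0.7] T [-0.   0.1 -0. ] w 0.6 gf 0.0 q7 [ 0.1  0.6  0.1  1.5 -0.1  1.1  1.8]
```

Same push as before, followed by a retreat upward.

Emit:
{"name": "step_arm", "arguments": {"moves": [[[0,0,0,-1.7,-0.1,0,0],[0,0,0,-2.3,-0.1,0.2,0],[0,0,0,-2.9,-0.1,0.5,0],[0,0,0,-3.5,-0.1,0.9,0],[0,0,0,-4.1,-0.1,1.2,0],[0,0,0,-4.8,-0.1,1.5,0],[0,0,0,-5.4,-0.1,1.7,0],[0,0,0,-6.1,-0.1,1.9,0],[0,0,0,-6.7,-0.1,2.1,0],[0,0,0,-7.4,-0.1,2.3,0],[0,0,0,-8.1,-0.1,2.5,0],[0,0,0,-8.7,-0.1,2.6,0],[0,0,0,-9.4,-0.1,2.7,0],[0,0,0,-9.9,-0.1,2.7,0],[0,0,0,-10.3,-0.1,2.7,0],[0,0,0,-10.7,-0.1,2.7,0],[0,0,0,-11.1,-0.1,2.7,0],[0,0,0,-11.5,-0.1,2.7,0],[0,0,0,-12,-0.1,2.7,0],[0,0,0,-12,-0.1,2.7,0]]]}}

```text
time: 29.13
ee_pos: [569.9, -147.8, 191.7]
eef_rot: [0.023, 3.139, 0.002]
ft_force: [0.3, -0.1, -0.6]
width: 0.7
gripper_force: 0.0
```

Emit:
{"name": "step_arm", "arguments": {"moves": [[[0,0,0,1.5,0,8,0],[0,0,0,1.5,0,8,0],[0,0,0,1.5,0,8,0],[0,-19,0,-5.5,0,10,6],[0,-19,0,-5.5,0,10,6],[0,-19,0,-5.5,0,10,6],[0,-19,0,-5.5,0,10,6],[0,-19,0,-5.5,0,10,6],[0,-19,0,-5.5,0,10,6],[0,-19,0,-5.5,0,10,6]]]}}

```text
time: 29.97
ee_pos: [517.3, -147.3, 292.2]
eef_rot: [0.018, 2.808, 0.005]
ft_force: [0.7, 0.2, -0.5]
width: 43.7
gripper_force: 0.0
```

Run:
```python
from strip import *
st()
strip('orange',(255,130,340,210),np.array([.012,1,0]),np.array([617,-147,0.]))
p,_=look('wrist',[('module_orange',8)])
r=viewer.regions_of(p,'module_orange'); print([(a['rect'],a['confidence']) for a in r[:2]])
```

```text
t 29.97 pos [ 517.3 -147.3  292.2] toolz [ 0.3  0.  -0.9] yang 89.31 F [ 0.7  0.2 -0.5] T [ 0.   0.3 -0. ] w 43.7 gf 0.0 q7 [ 0.1  0.1  0.1  2.  -0.1  0.8  1.9]
area 126 px [301.6 179.2] [316.5 196.7] rear [-73.3 165.9] front [-128.5  122.1] lean 38.5 len 70.4 G at module x,h -10.6 -35.5
wrist module_orange [276.3 178.4] 0.71 [ 624.1 -150.7]
[([255.8, 95.2, 294.3, 216.6], 0.68)]
```

Emit:
{"name": "step_arm", "arguments": {"moves": [[[0,0,0,0.2,0,-6,6],[0,0,0,0.2,0,-6,6],[0,0,0,1.2,0,-16,6],[0,0,0,1.2,0,-16,6],[0,0,0,1.2,0,-16,6],[0,0,0,1.2,0,-16,6],[0,0,0,1.2,0,-16,6],[0,0,0,1.2,0,-16,2.5],[0,0,0,1.2,0,-16,2.5],[0,0,0,1.2,0,-16,2.5],[0,0,0,1.2,0,-16,2.5],[0,0,0,1.2,0,-16,2.5],[0,0,0,1.2,0,-16,2.5],[0,0,0,1.2,0,-16,2.5]]], "newtons": 60}}

```text
time: 31.33
ee_pos: [528.2, -147.8, 132.6]
eef_rot: [0.02, 2.805, 0.005]
ft_force: [-2.1, -0.1, 6.5]
width: 29.5
gripper_force: 59.9
```

```bash
python3 -c "from h import *; st()"
```

```text
t 31.33 pos [ 528.2 -147.8  132.6] toolz [ 0.3  0.  -0.9] yang 89.23 F [-2.1 -0.1  6.5] T [0.1 0.2 0. ] w 29.5 gf 59.9 q7 [ 0.2  0.3  0.1  2.2 -0.3  0.4  2. ]
```

Emit:
{"name": "step_arm", "arguments": {"moves": [[[0,0,0,-0.3,0,0.7,2.5],[0,0,0,-1,0,2,2.5],[0,0,0,-2,0,4,2.5],[0,0,0,-3,0,6,2.5],[0,0,0,-4,0,8,2.5],[0,0,0,-5,0,11,2.5],[0,0,0,-6,0,14,2.5],[0,0,0,-6,0,17,2.5],[0,4,0,-6,0,19,2.5],[0,8,0,-6,0,20,2.5],[0,12,0,-5.5,0,20,2.5],[0,16,0,-5,0,20,2.5],[0,20,0,-4.5,0,20,2.5],[0,24,0,-4,0,20,2.5],[0,28,0,-4,0,20,2.5],[0,32,0,-4,0,20,2.5],[0,35,0,-4,0,20,2.5],[0,37,0,-4,0,20,2.5],[0,38,0,-4,0,20,2.5],[0,38,0,-4,0,20,2.5]]]}}

```text
time: 33.0
ee_pos: [487.5, -147.5, 330.7]
eef_rot: [-0.02, -2.81, 0.001]
ft_force: [-0.7, 0.5, -4.4]
width: 29.8
gripper_force: 59.9
```

```bash
python3 -c "from h import *; st()"; python3 strip.py orange 250,100,400,210
```

```text
t 33.0 pos [ 487.5 -147.5  330.7] toolz [-0.3  0.  -0.9] yang 89.2 F [-0.7  0.5 -4.4] T [ 0.  -0.6 -0. ] w 29.8 gf 59.9 q7 [0.1 0.3 0.1 1.5 0.  1.6 1.7]
G [ 485.6 -147.5  325. ]
area 93 px [316.8 137.6] [332.2 144.7] rear [14.7 20.2] front [-34.3  19. ] lean 1.4 len 49.0 G at module x,h 9.3 120.2
area 15 px [276. 113.] [280. 113.] rear [150.5  44.6] front [136.8  50.4] lean -23.1 len 14.9 G at module x,h -113.5 40.1
area 12 px [351.9 203.8] [358.  200.1] rear [-114.5 -164.5] front [-131.7 -138.6] lean -56.4 len 31.1 G at module x,h -58.0 326.4
```

Emit:
{"name": "step_arm", "arguments": {"moves": [[[0,0,12.8,5.9,39.4,0,2.5],[0,0,12.8,5.9,39.4,0,2.5],[0,0,12.8,5.9,39.4,0,2.5],[0,0,12.8,5.9,39.4,0,2.5],[0,0,12.8,5.9,39.4,0,2.5],[0,0,12.8,5.9,39.4,0,2.5],[0,0,12.8,5.9,39.4,0,2.5],[0,0,12.8,5.9,39.4,0,2.5],[0,0,12.8,5.9,39.4,0,2.5],[0,0,12.8,5.9,39.4,0,2.5],[0,0,12.8,5.9,39.4,0,2.5],[0,0,12.8,5.9,39.4,0,2.5],[0,0,12.8,5.9,39.4,-4,2.5],[0,0,12.8,5.9,39.4,-8,2.5],[0,0,12.8,5.9,39.4,-10,2.5],[0,0,12.8,5.9,39.4,-10,2.5],[0,0,12.8,5.9,39.4,-10,2.5]]]}}

```text
time: 34.47
ee_pos: [546.7, 244.3, 232.0]
eef_rot: [0.289, -2.798, 0.055]
ft_force: [0.5, -0.6, -2.9]
width: 30.2
gripper_force: 59.9
```

```bash
python3 pos.py 4 117 6 4; python3 strip.py orange 180,200,280,310
python3 - <<'E'
from ov import *
p=viewer.read_camera('wrist')
o=(542.6,241.5);yaw=np.radians(12)
polys=[]
for dy,c in((0,(0,0,255)),(4,(0,255,0))):
    polys+=[(W(o,yaw,[(-45,y-18+dy,38),(56,y-18+dy,38),(56,y+18+dy,38),(-45,y+18+dy,38)]),c) for y in(-60,60)]
    polys+=[(W(o,yaw,[(56,-88+dy,80),(56,88+dy,80)]),c),(W(o,yaw,[(-71,-88+dy,55),(-71,88+dy,55)]),c)]
overlay(p,polys,'ov6',(60,60,460,420),1.65)
E
```

```text
t 34.47 pos [546.7 244.3 232. ] toolz [-0.3 -0.1 -0.9] yang 101.85 F [ 0.5 -0.6 -2.9] T [ 0.1 -0.6  0. ] w 30.2 gf 59.9 q7 [-0.4  0.6 -0.1  1.4 -0.   1.5  1.3]
base in fixture [6.6 1.8] 109.31606725274685
shift needed mm -1.0619755396785984 1.976942805733513 -97.31606725274685
G [544.8 243.9 226.3]
area 144 px [210.9 245.4] [229.1 251.6] rear [16.  19.3] front [-34.5  19.2] lean 0.1 len 50.5 G at module x,h 9.2 120.7
area 42 px [234.5 267. ] [234.5 281. ] rear [-44.2 -39.9] front [ -38.8 -105. ] lean 94.7 len 65.3 G at module x,h 68.8 92.6
area 18 px [231.  261.5] [235.2 253.1] rear [-36.  -20.8] front [-51.2  21.1] lean -70.1 len 44.6 G at module x,h 15.0 181.0
```

View pics/ov6.png

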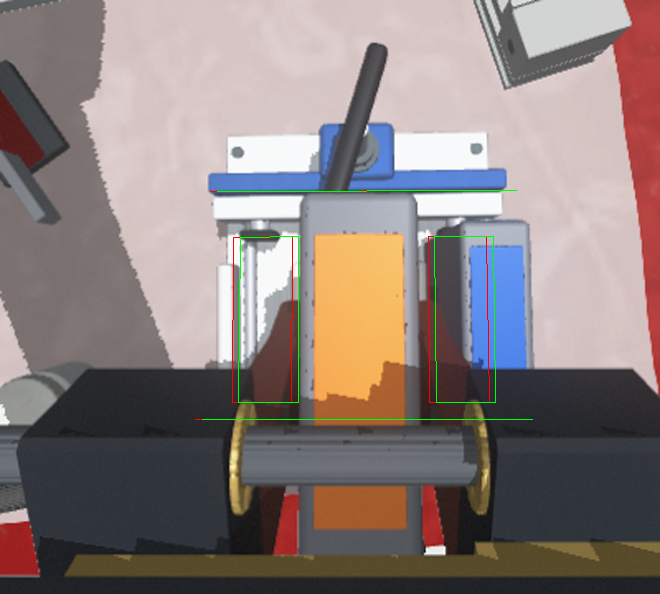

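The orange hangs upright above the middle bay. The fixture overlay with offset 0 matches in the camera frame (frame 209–506). I'll compute the camera-measured y of both modules.

```bash
python3 - <<'E'
from ov import *
p=viewer.read_camera('wrist'); hsv=cv2.cvtColor(p['img'],cv2.COLOR_RGB2HSV)
o=np.array([542.6,241.5]);yw=np.radians(12);c,si=np.cos(yw),np.sin(yw)
for col,rng,z in(('orange',((5,140,110),(18,255,255)),249),('blue',((105,120,90),(125,255,255)),152)):
    k,l,s,_=cv2.connectedComponentsWithStats(cv2.inRange(hsv,*rng))
    for i in np.argsort(-s[1:,4])[:2]+1:
        x,y,w,h,a=s[i]
        for r in(y+h//3,y+2*h//3):
            cc=np.where(l[r]==i)[0]; X=at_z(p,((cc.min()+cc.max())/2,r),z)[:2]-o; print(col,r,cc.min(),cc.max(),c*X[0]+si*X[1],-si*X[0]+c*X[1])
E
python3 pos.py 4 117 6 4
```

```text
orange 240 251 304 -14.072263867343013 1.4577553506198087
orange 279 251 304 1.397694502872842 1.4284733726184917
orange 363 250 305 34.144122790618596 1.3664423709261975
orange 372 250 305 37.609803904510386 1.3598735113645368
blue 233 345 376 -15.320880126994817 57.56166647333194
blue 258 345 376 1.6406370097908933 57.312171351518685
blue 147 289 297 -74.83519889007289 11.754091765274826
blue 161 283 297 -65.05192827235943 9.637797792187607
t 34.62 pos [547.8 246.  234.3] toolz [-0.3 -0.1 -0.9] yang 101.92 F [-0.2  0.1 -3. ] T [ 0.2 -0.5  0. ] w 29.9 gf 59.9 q7 [-0.4  0.6 -0.1  1.4 -0.   1.5  1.3]
base in fixture [8.1 3.3] 111.61016563749342
shift needed mm -2.2409289181894674 0.2183707749126257 -99.61016563749342
```

Emit:
{"name": "step_arm", "arguments": {"moves": [[[0,0,0,-0.2,-0.1,-2,2.5],[0,0,0,-0.2,-0.1,-4,2.5],[0,0,0,-0.2,-0.1,-6,2.5],[0,0,0,-0.2,-0.1,-7.5,2.5],[0,0,0,-0.2,-0.1,-8.4,2.5],[0,0,0,-0.2,-0.1,-8.8,2.5],[0,0,0,-0.2,-0.1,-8.8,2.5],[0,0,0,-0.2,-0.1,-8.8,2.5]]]}}

```text
time: 35.28
ee_pos: [545.3, 245.5, 144.9]
eef_rot: [0.293, -2.801, 0.053]
ft_force: [-0.9, 0.3, -3.3]
width: 29.6
gripper_force: 60.0
```

```bash
python3 pos.py 4 117 6 2.5; python3 strip.py orange 180,200,280,310|head -2
```

```text
t 35.28 pos [545.3 245.5 144.9] toolz [-0.3 -0.1 -0.9] yang 101.97 F [-0.9  0.3 -3.3] T [ 0.1 -0.5  0. ] w 29.6 gf 60.0 q7 [-0.4  0.7 -0.1  1.5 -0.   1.3  1.3]
base in fixture [5.6 3.4] 22.214471860102606
shift needed mm 0.5921832472451851 -0.7460713180716801 -10.214471860102606
G [543.4 245.1 139.2]
area 137 px [216.1 266.6] [233.4 272.8] rear [11.1 22.7] front [-38.5  21.5] lean 1.5 len 49.6 G at module x,h 13.1 117.6
```

Emit:
{"name": "step_arm", "arguments": {"moves": [[[0,0,0,0,0,-0.4,2.5],[0,0,0,0,0,-0.8,2.5],[0,0,0,0,0,-0.9,2.5],[0,0,0,0,0,-0.9,2.5],[0,0,0,0,0,-0.9,3],[0,0,0,0,0,-0.9,3.5],[0,0,0,0,0,-0.9,4],[0,0,0,0,0,-0.9,4],[0,0,0,0,0,1,4],[0,0,0,0,0,3,4],[0,0,0,0,0,6,4],[0,0,0,0,0,10,4],[0,0,0,0,0,14,4],[0,0,0,0,0,17,2],[0,0,0,0,0,17,0],[0,0,0,0,0,17,0]]], "newtons": 5}}

```text
time: 36.67
ee_pos: [545.1, 245.6, 315.4]
eef_rot: [0.294, -2.802, 0.052]
ft_force: [-0.8, -0.9, -1.0]
width: 23.6
gripper_force: 0.0
```

Run:
```python
from mp import *
st(); modpose('blue',60,(170,210,245,315)); modpose('orange',2,(180,210,280,310))
s=status.sense(); A=R.from_rotvec(s['eef_rot'])
y=np.radians(89.2); Y=np.array([np.cos(y),np.sin(y),0]); Z=np.array([0,0,-1.]); X=np.cross(Y,Z)
B=R.from_matrix(np.c_[X,Y,Z]); print((B*A.inv()).as_rotvec(degrees=True)); print((np.array([690,-75,163])-s['ee_pos'])/10)
```

```text
t 36.67 pos [545.1 245.6 315.4] toolz [-0.3 -0.1 -0.9] yang 101.99 F [-0.8 -0.9 -1. ] T [ 0.1 -0.3  0. ] w 23.6 gf 0.0 q7 [-0.4  0.5 -0.1  1.3 -0.   1.6  1.3]
area 180 px [197.6 283.2] [222.5 291.5] rear [27.9 -2.2] front [-43.4   0.2] lean -1.9 len 71.3 G at module x,h 7.7 141.2
area 14 px [242.5 309. ] [242.5 314. ] rear [-95.4 -50.7] front [-93.7 -76.2] lean 94.0 len 25.6 G at module x,h 56.8 41.3
area 2 px [228. 294.] [228. 293.] rear [-58.6  -2.5] front [-59.    2.3] lean -84.7 len 4.8 G at module x,h 5.4 198.5
area 181 px [205.3 265.3] [229.6 273.4] rear [36.9 -3.3] front [-34.3  -2.3] lean -0.7 len 71.3 G at module x,h -1.4 142.8
area 47 px [235.3 287.1] [237.2 303.9] rear [-46.2 -59. ] front [ -45.2 -142.8] lean 90.7 len 83.8 G at module x,h 100.3 93.1
area 14 px [232.2 281.6] [235.8 274.4] rear [-38.9 -37.3] front [-52.7   2.7] lean -71.0 len 42.4 G at module x,h -1.5 188.9
[  2.1 -18.9 -12.6]
[ 14.6 -32.  -15. ]
```

Orange stands upright in the middle bay. Now the white one.

Emit:
{"name": "step_arm", "arguments": {"moves": [[[2.1,-18.9,-12.6,14.6,-32,0,0],[2.1,-18.9,-12.6,14.6,-32,0,0],[2.1,-18.9,-12.6,14.6,-32,0,0],[2.1,-18.9,-12.6,14.6,-32,0,0],[2.1,-18.9,-12.6,14.6,-32,0,0],[2.1,-18.9,-12.6,14.6,-32,0,0],[2.1,-18.9,-12.6,14.6,-32,0,0],[2.1,-18.9,-12.6,14.6,-32,0,0],[2.1,-18.9,-12.6,14.6,-32,0,0],[2.1,-18.9,-12.6,14.6,-32,0,0],[2.1,-18.9,-12.6,14.6,-32,0,0],[2.1,-18.9,-12.6,14.6,-32,-8,0],[2.1,-18.9,-12.6,14.6,-32,-15,0],[2.1,-18.9,-12.6,14.6,-32,-15,0],[2.1,-18.9,-12.6,14.6,-32,-15,0],[2.1,-18.9,-12.6,14.6,-32,-15,0],[2.1,-18.9,-12.6,14.6,-32,-15,0]]]}}

```text
time: 38.18
ee_pos: [689.5, -72.6, 162.3]
eef_rot: [-0.017, -3.14, -0.003]
ft_force: [-0.2, 0.7, 0.2]
width: 0.8
gripper_force: 0.0
```

```bash
python3 -c "from h import *; st()"
```

```text
t 38.18 pos [689.5 -72.6 162.3] toolz [-0.  0. -1.] yang 89.37 F [-0.2  0.7  0.2] T [0.1 0.  0.1] w 0.8 gf 0.0 q7 [ 0.   0.6  0.1  1.5 -0.   1.   1.6]
```

Emit:
{"name": "step_arm", "arguments": {"moves": [[[0,0,0,-1.7,-0.2,0,0],[0,0,0,-2.3,-0.2,0.2,0],[0,0,0,-2.9,-0.2,0.5,0],[0,0,0,-3.5,-0.2,0.9,0],[0,0,0,-4.1,-0.2,1.2,0],[0,0,0,-4.8,-0.2,1.5,0],[0,0,0,-5.4,-0.2,1.7,0],[0,0,0,-6.1,-0.2,1.9,0],[0,0,0,-6.7,-0.2,2.1,0],[0,0,0,-7.4,-0.2,2.3,0],[0,0,0,-8.1,-0.2,2.5,0],[0,0,0,-8.7,-0.2,2.6,0],[0,0,0,-9.4,-0.2,2.7,0],[0,0,0,-9.9,-0.2,2.7,0],[0,0,0,-10.3,-0.2,2.7,0],[0,0,0,-10.7,-0.2,2.7,0],[0,0,0,-11.1,-0.2,2.7,0],[0,0,0,-11.5,-0.2,2.7,0],[0,0,0,-12,-0.2,2.7,0],[0,0,0,-12,-0.2,2.7,0]]]}}

```text
time: 39.85
ee_pos: [570.2, -76.7, 190.8]
eef_rot: [0.021, 3.139, 0.001]
ft_force: [1.0, 0.1, -0.2]
width: 0.3
gripper_force: 0.5
```

Emit:
{"name": "step_arm", "arguments": {"moves": [[[0,0,0,1.5,0,8,0],[0,0,0,1.5,0,8,0],[0,0,0,1.5,0,8,0],[0,-19,0,-5.5,0,10,6],[0,-19,0,-5.5,0,10,6],[0,-19,0,-5.5,0,10,6],[0,-19,0,-5.5,0,10,6],[0,-19,0,-5.5,0,10,6],[0,-19,0,-5.5,0,10,6],[0,-19,0,-5.5,0,10,6]]]}}

```text
time: 40.68
ee_pos: [517.3, -76.5, 291.3]
eef_rot: [0.018, 2.808, 0.004]
ft_force: [-0.5, -0.6, 0.3]
width: 43.6
gripper_force: 0.0
```

Run:
```python
from strip import *
import strip as S
st()
S.RNG['white']=((0,0,205),(180,45,255))
p=S.strip('white',(250,150,320,250),np.array([.012,1,0]),np.array([617,-75,0.]))
p,_=look('wrist',[('module_white',8)])
r=viewer.regions_of(p,'module_white'); print([(a['rect'],a['confidence']) for a in r[:2]])
```

```text
t 40.68 pos [517.3 -76.5 291.3] toolz [ 0.3  0.  -0.9] yang 89.33 F [-0.5 -0.6  0.3] T [0.  0.3 0.1] w 43.6 gf 0.0 q7 [ 0.   0.   0.   2.  -0.   0.8  1.7]
area 147 px [247.2 216.8] [273.5 236. ] rear [ 93.7 -44.2] front [-14.5 -71.2] lean 14.0 len 111.5 G at module x,h -24.4 205.6
area 102 px [315.5 229. ] [315.5 244. ] rear [-172.3   70.8] front [-175.7    1.4] lean 87.2 len 69.6 G at module x,h -27.5 -35.5
area 54 px [280.  235.2] [285.6 243.1] rear [-40.9 -48.6] front [-63.4 -74.1] lean 48.6 len 34.0 G at module x,h 80.5 141.5
wrist module_white [277.  183.6] 0.73 [631.1 -79.2]
[([131.7, 97.1, 303.3, 254.0], 0.5)]
```

Emit:
{"name": "step_arm", "arguments": {"moves": [[[0,0,0,0.2,0,-6,6],[0,0,0,0.2,0,-6,6],[0,0,0,1.2,0,-16,6],[0,0,0,1.2,0,-16,6],[0,0,0,1.2,0,-16,6],[0,0,0,1.2,0,-16,6],[0,0,0,1.2,0,-16,6],[0,0,0,1.2,0,-16,2.5],[0,0,0,1.2,0,-16,2.5],[0,0,0,1.2,0,-16,2.5],[0,0,0,1.2,0,-16,2.5],[0,0,0,1.2,0,-16,2.5],[0,0,0,1.2,0,-16,2.5],[0,0,0,1.2,0,-16,2.5]]], "newtons": 60}}

```text
time: 42.05
ee_pos: [528.2, -76.7, 131.6]
eef_rot: [0.018, 2.806, 0.004]
ft_force: [-2.6, 0.4, 7.1]
width: 29.6
gripper_force: 59.9
```

```bash
python3 -c "from h import *; st()"
```

```text
t 42.05 pos [528.2 -76.7 131.6] toolz [ 0.3  0.  -0.9] yang 89.3 F [-2.6  0.4  7.1] T [0.1 0.3 0. ] w 29.6 gf 59.9 q7 [ 0.   0.3  0.   2.2 -0.1  0.3  1.7]
```

Emit:
{"name": "step_arm", "arguments": {"moves": [[[0,0,0,-0.3,0,0.7,2.5],[0,0,0,-1,0,2,2.5],[0,0,0,-2,0,4,2.5],[0,0,0,-3,0,6,2.5],[0,0,0,-4,0,8,2.5],[0,0,0,-5,0,11,2.5],[0,0,0,-6,0,14,2.5],[0,0,0,-6,0,17,2.5],[0,4,0,-6,0,19,2.5],[0,8,0,-6,0,20,2.5],[0,12,0,-5.5,0,20,2.5],[0,16,0,-5,0,20,2.5],[0,20,0,-4.5,0,20,2.5],[0,24,0,-4,0,20,2.5],[0,28,0,-4,0,20,2.5],[0,32,0,-4,0,20,2.5],[0,35,0,-4,0,20,2.5],[0,37,0,-4,0,20,2.5],[0,38,0,-4,0,20,2.5],[0,38,0,-4,0,20,2.5]]]}}

```text
time: 43.72
ee_pos: [487.5, -76.6, 329.8]
eef_rot: [-0.019, -2.81, 0.002]
ft_force: [0.5, 0.3, -3.0]
width: 29.9
gripper_force: 59.9
```

Emit:
{"name": "step_arm", "arguments": {"moves": [[[0,0,12.7,7,26.3,0,2.5],[0,0,12.7,7,26.3,0,2.5],[0,0,12.7,7,26.3,0,2.5],[0,0,12.7,7,26.3,0,2.5],[0,0,12.7,7,26.3,0,2.5],[0,0,12.7,7,26.3,0,2.5],[0,0,12.7,7,26.3,0,2.5],[0,0,12.7,7,26.3,0,2.5],[0,0,12.7,7,26.3,0,2.5],[0,0,12.7,7,26.3,-4,2.5],[0,0,12.7,7,26.3,-8,2.5],[0,0,12.7,7,26.3,-10,2.5],[0,0,12.7,7,26.3,-10,2.5],[0,0,12.7,7,26.3,-10,2.5],[0,0,12.7,7,26.3,-10,2.5]]]}}

```text
time: 44.97
ee_pos: [558.6, 185.5, 232.9]
eef_rot: [0.291, -2.802, 0.053]
ft_force: [0.7, 0.3, -3.7]
width: 30.0
gripper_force: 59.9
```

```bash
python3 pos.py 4 117 6 -57.5
python3 - <<'E'
from ov import *
s=status.sense(); Mt=R.from_rotvec(s['eef_rot']).as_matrix(); G=np.array(s['ee_pos'])+6*Mt[:,2]
p=viewer.read_camera('scene'); r=viewer.regions_of(p,'module_white'); print([(a['rect'],a['confidence']) for a in r[:2]])
m=r[0]['mask']; c=np.argwhere(m)[:,::-1].astype(np.int32); hull=cv2.convexHull(c)
print(cv2.approxPolyDP(hull,3,True)[:,0].tolist())
yaw=np.radians(12);b=G+np.array([4*np.cos(yaw),4*np.sin(yaw),-117])
print('model',[[proj(p,X).round() for X in W(b,yaw,[(-46,-15,b[2]+z),(-46,15,b[2]+z),(46,15,b[2]+z),(46,-15,b[2]+z)])] for z in(0,140)])
p=viewer.read_camera('wrist'); r=viewer.regions_of(p,'module_white'); print([(a['rect'],a['confidence']) for a in r[:2]])
print('wrist model top',[proj(p,X).round() for X in W(b,yaw,[(-46,-15,b[2]+140),(-46,15,b[2]+140)])])
E
```

```text
t 44.97 pos [558.6 185.5 232.9] toolz [-0.3 -0.1 -0.9] yang 101.88 F [ 0.7  0.3 -3.7] T [ 0.1 -0.5 -0. ] w 30.0 gf 59.9 q7 [-0.3  0.6 -0.1  1.4 -0.   1.5  1.4]
base in fixture [  6.  -58.1] 110.21746267844412
shift needed mm -0.16826307896514728 0.5722772322625329 -98.21746267844412
[([208.0, 225.9, 249.9, 271.2], 0.86), ([200.6, 261.5, 239.4, 309.0], 0.4)]
[[245, 232], [245, 263], [241, 269], [211, 258], [210, 243], [225, 225]]
model [[array([248., 263.]), array([243., 271.]), array([213., 261.]), array([218., 253.])], [array([245., 230.]), array([240., 238.]), array([207., 228.]), array([213., 219.])]]
[([242.4, 176.6, 317.1, 400.0], 0.69), ([245.9, 88.3, 428.3, 242.6], 0.43)]
wrist model top [array([242., 179.]), array([318., 179.])]
```

Emit:
{"name": "step_arm", "arguments": {"moves": [[[0,0,0,0,0,-2,2.5],[0,0,0,0,0,-4,2.5],[0,0,0,0,0,-6,2.5],[0,0,0,0,0,-7.5,2.5],[0,0,0,0,0,-8.4,2.5],[0,0,0,0,0,-8.8,2.5],[0,0,0,0,0,-8.8,2.5],[0,0,0,0,0,-8.8,2.5]]]}}

```text
time: 45.83
ee_pos: [557.2, 186.2, 142.7]
eef_rot: [0.292, -2.797, 0.054]
ft_force: [-3.3, -0.2, -5.8]
width: 29.6
gripper_force: 60.0
```

```bash
python3 pos.py 4 117 6 -57.5
```

```text
t 45.83 pos [557.2 186.2 142.7] toolz [-0.3 -0.1 -0.9] yang 101.97 F [-3.3 -0.2 -5.8] T [-0.1  0.5  0. ] w 29.6 gf 60.0 q7 [-0.3  0.6 -0.1  1.5 -0.   1.3  1.4]
base in fixture [  4.9 -57.2] 20.02758271664058
shift needed mm 1.1865804435180323 -0.08809653681362392 -8.02758271664058
```

Emit:
{"name": "step_arm", "arguments": {"moves": [[[0,0,0,-0.2,0,-0.3,2.5],[0,0,0,-0.2,0,-0.6,2.5],[0,0,0,-0.2,0,-0.7,2.5],[0,0,0,-0.2,0,-0.7,2.5],[0,0,0,-0.2,0,-0.7,3],[0,0,0,-0.2,0,-0.7,3.5],[0,0,0,-0.2,0,-0.7,4],[0,0,0,-0.2,0,-0.7,4],[0,0,0,-0.2,0,1,4],[0,0,0,-0.2,0,3,4],[0,0,0,-0.2,0,6,4],[0,0,0,-0.2,0,10,4],[0,0,0,-0.2,0,14,4],[0,0,0,-0.2,0,17,4],[0,0,0,-0.2,0,17,4],[0,0,0,-0.2,0,17,4]]], "newtons": 5}}

```text
time: 47.17
ee_pos: [556.4, 186.6, 314.9]
eef_rot: [0.293, -2.803, 0.052]
ft_force: [-0.0, -0.4, -0.3]
width: 39.8
gripper_force: 0.0
```

Run:
```python
from mp import *
st()
p=modpose('blue',60,(170,210,245,315)); modpose('orange',2,(180,210,280,310))
b=np.array(W((542.6,241.5),np.radians(12),[(6,-57.5,12)])[0]); yaw=np.radians(12)
r=viewer.regions_of(p,'module_white'); m=r[0]['mask']; c=np.argwhere(m)[:,::-1].astype(np.int32)
print(r[0]['confidence'],cv2.approxPolyDP(cv2.convexHull(c),3,True)[:,0].tolist())
print('model',[[proj(p,X).round() for X in W(b,yaw,[(-46,-15,12+z),(-46,15,12+z),(46,15,12+z),(46,-15,12+z)])] for z in(0,140)])
for q,z in(('t_grip',116),('gauge',0),('gauge_shoulder',42),('gauge_tip',42)):
    a=viewer.tip_of(p,q); print(q,[(x['xy'],round(x['confidence'],2),at_z(p,x['xy'],z)) for x in a[:1]])
s=status.sense(); A=R.from_rotvec(s['eef_rot'])
y=np.radians(102); Y=np.array([np.cos(y),np.sin(y),0]); Z=np.array([0,0,-1.]); X=np.cross(Y,Z)
B=R.from_matrix(np.c_[X,Y,Z]); print((B*A.inv()).as_rotvec(degrees=True)); print((np.array([380,222,330])-s['ee_pos'])/10)
```

```text
t 47.17 pos [556.4 186.6 314.9] toolz [-0.3 -0.1 -0.9] yang 101.97 F [-0.  -0.4 -0.3] T [ 0.1 -0.2  0. ] w 39.8 gf 0.0 q7 [-0.3  0.5 -0.1  1.3 -0.   1.6  1.4]
area 179 px [197.6 283.2] [222.2 291.4] rear [27.9 -2.2] front [-42.5   0.2] lean -1.9 len 70.5 G at module x,h 7.3 141.2
area 16 px [242.2 314.6] [245.2 308.6] rear [-92.6 -79.9] front [-103.5  -43.8] lean -73.1 len 37.7 G at module x,h -30.6 251.8
area 3 px [190.3 243.3] [191.3 242.3] rear [ 23.3 163.2] front [ 19.8 168.5] lean -56.9 len 6.3 G at module x,h 127.2 31.4
area 184 px [205.1 264.8] [229.5 273.4] rear [37.1 -1.5] front [-34.2  -2.5] lean 0.8 len 71.3 G at module x,h -1.5 142.0
area 46 px [236. 287.] [236. 304.] rear [-48.5 -57.4] front [ -41.4 -145.7] lean 94.6 len 88.6 G at module x,h 97.6 87.1
area 15 px [232.6 281.8] [236.2 274.6] rear [-40.1 -37.6] front [-53.8   2.4] lean -71.1 len 42.4 G at module x,h -1.4 190.1
0.76 [[243, 290], [212, 262], [211, 251], [215, 246], [244, 254], [247, 278]]
model [[array([250., 283.]), array([245., 291.]), array([217., 281.]), array([221., 273.])], [array([247., 253.]), array([242., 262.]), array([211., 251.]), array([216., 243.])]]
t_grip [([252.4, 286.2], 0.48, array([460.4, 219.9, 116. ]))]
gauge [([294.8, 251.6], 0.95, array([478.7, -13.3,   0. ]))]
gauge_shoulder [([287.9, 247.1], 0.66, array([487.6,  11.5,  42. ]))]
gauge_tip [([270.0, 249.0], 0.97, array([527.7,  47.1,  42. ]))]
[  4.1 -18.5   0.1]
[-17.5   3.6   1.8]
```

All three modules are in. I go over the T-handle with the tool vertical, then measure its bar.

Emit:
{"name": "step_arm", "arguments": {"moves": [[[0,0,0,-3,1,1,4],[1.4,-19.1,-16.9,-10.6,3.5,0,4],[1.4,-19.1,-16.9,-10.6,3.5,0,4],[1.4,-19.1,-16.9,-10.6,3.5,0,4],[1.4,-19.1,-16.9,-10.6,3.5,0,4],[1.4,-19.1,-16.9,-10.6,3.5,0,4],[1.4,-19.1,-16.9,-10.6,3.5,0,4],[1.4,-19.1,-16.9,-10.6,3.5,0,4]]]}}

```text
time: 48.18
ee_pos: [450.2, 221.2, 312.5]
eef_rot: [0.138, 3.137, 0.001]
ft_force: [0.4, -0.1, 0.3]
width: 40.1
gripper_force: 0.0
```

Run:
```python
from ov import *
st()
p,_=look('wrist',[('t_grip',116)])
r=viewer.regions_of(p,'t_grip'); print([(a['rect'],a['confidence']) for a in r])
m=(p['img'].max(2)<75); save(p,'t1')
t=viewer.tip_of(p,'t_grip')[0]['xy']
k,l,s,_=cv2.connectedComponentsWithStats(m.astype(np.uint8))
for i in range(1,k):
    if 150<s[i][4]<6000:
        b=cv2.minAreaRect(np.argwhere(l==i)[:,::-1].astype(np.float32)); print(s[i],b)
```

```text
t 48.18 pos [450.2 221.2 312.5] toolz [ 0.  0. -1.] yang 84.95 F [ 0.4 -0.1  0.3] T [ 0. -0. -0.] w 40.1 gf 0.0 q7 [-0.5  0.2 -0.1  1.8  0.   1.2  0.9]
wrist t_grip [280.2 185.7] 0.86 [447.  222.3]
[([270.9, 151.5, 285.3, 228.0], 0.73)]
[ 105    0  139   94 1987] ((175.7725830078125, 52.43382263183594), (52.447505950927734, 132.82240295410156), 63.824710845947266)
[150  35  45  32 717] ((171.81675720214844, 51.11312484741211), (18.883363723754883, 40.19255065917969), 64.65382385253906)
[ 30  37  48  26 621] ((54.67034149169922, 48.96881103515625), (46.80913543701172, 18.711261749267578), 16.189205169677734)
[ 78 171  56  52 644] ((102.99154663085938, 195.81240844726562), (58.66213607788086, 24.11081314086914), 34.2868766784668)
[275 186  25  44 390] ((287.0, 207.5), (24.0, 43.0), 0.0)
[  0 271  91   9 248] ((44.955482482910156, 274.4435119628906), (3.9872615337371826, 90.3513412475586), 85.42607879638672)
```

Run:
```python
from ov import *
p=viewer.read_camera('wrist')
m=viewer.regions_of(p,'t_grip')[0]['mask']
pts=np.argwhere(m)[:,::-1].astype(np.float32); b=cv2.minAreaRect(pts); print(b)
P=np.array([at_z(p,q,122)[:2] for q in pts[::7]]).astype(np.float32); r=cv2.minAreaRect(P); print(r)
vx,vy,x,y=cv2.fitLine(P,cv2.DIST_HUBER,0,.01,.01).ravel(); print(np.degrees(np.arctan2(vy,vx)),x,y)
for row in range(152,230,10):
    c=np.where(m[row])[0]; print(row,c.min() if len(c) else 0,c.max() if len(c) else 0,end='; ')
```

```text
((278.5, 188.5), (81.0, 17.0), 90.0)
((449.6857604980469, 219.2840576171875), (15.195377349853516, 80.38017272949219), 81.38117218017578)
-5.3477707 448.12967 220.05734
152 273 283; 162 274 283; 172 273 283; 182 270 287; 192 273 284; 202 274 283; 212 274 283; 222 274 283;
```

Emit:
{"name": "step_arm", "arguments": {"moves": [[[0,0,0,-0.1,0.1,-4,3],[0,0,0,-0.1,0.1,-8,3],[0,0,0,-0.1,0.1,-12,3],[0,0,0,-0.1,0.1,-15,3],[0,0,0,-0.1,0.1,-18,3],[0,0,0,-0.1,0.1,-19,3],[0,0,0,-0.1,0.1,-19,3],[0,0,0,-0.1,0.1,-19,3],[0,0,0,-0.1,0.1,-19,0.6],[0,0,0,-0.1,0.1,-19,0.6],[0,0,0,-0.1,0.1,-19,0.6],[0,0,0,-0.1,0.1,-19,0.6]]], "newtons": 30}}

```text
time: 49.48
ee_pos: [449.4, 222.4, 124.1]
eef_rot: [0.14, 3.133, 0.003]
ft_force: [-0.3, -1.4, 7.3]
width: 10.9
gripper_force: 30.0
```

```bash
python3 -c "from h import *; st()"
```

```text
t 49.48 pos [449.4 222.4 124.1] toolz [ 0.  0. -1.] yang 84.87 F [-0.3 -1.4  7.3] T [-0.5  0.1  0. ] w 10.9 gf 30.0 q7 [-0.5  0.4 -0.1  2.   0.1  0.8  0.9]
```

Emit:
{"name": "step_arm", "arguments": {"moves": [[[0,0,-4,0,0,0,0.6],[0,0,-10,0,0,0,0.6],[0,0,-16,0,0,0,0.6],[0,0,-22,0,0,0,0.6],[0,0,-28,0,0,0,0.6],[0,0,-34,0,0,0,0.6],[0,0,-40,0,0,0,0.6],[0,0,-46,0,0,0,0.6],[0,0,-52,0,0,0,0.6],[0,0,-58,0,0,0,0.6],[0,0,-64,0,0,0,0.6],[0,0,-70,0,0,0,0.6],[0,0,-76,0,0,0,0.6],[0,0,-82,0,0,0,0.6],[0,0,-88,0,0,0,0.6],[0,0,-94,0,0,0,0.6],[0,0,-98,0,0,0,0.6],[0,0,-100,0,0,0,0.6],[0,0,-100,0,0,0,0.6],[0,0,-100,0,0,0,0.6]]]}}

```text
time: 51.15
ee_pos: [450.5, 223.1, 124.1]
eef_rot: [2.49, 1.91, 0.004]
ft_force: [3.5, -0.3, 5.6]
width: 10.9
gripper_force: 30.0
```

```bash
python3 -c "from h import *; st()"
```

```text
t 51.15 pos [450.5 223.1 124.1] toolz [ 0. -0. -1.] yang -15.02 F [ 3.5 -0.3  5.6] T [-0.1 -0.8  0.2] w 10.9 gf 30.0 q7 [-0.8  0.4  0.3  2.  -0.1  0.8 -0.7]
```

Emit:
{"name": "step_arm", "arguments": {"moves": [[[0,0,-4,0,0,0,0.6],[0,0,-10,0,0,0,0.6],[0,0,-16,0,0,0,0.6],[0,0,-22,0,0,0,0.6],[0,0,-28,0,0,0,0.6],[0,0,-34,0,0,0,0.6],[0,0,-40,0,0,0,0.6],[0,0,-46,0,0,0,0.6],[0,0,-50,0,0,0,0.6],[0,0,-50,0,0,0,0.6],[0,0,-50,0,0,0,0.6]]]}}

```text
time: 52.07
ee_pos: [451.0, 222.6, 124.1]
eef_rot: [3.066, 0.678, 0.003]
ft_force: [5.7, -1.9, 6.2]
width: 11.0
gripper_force: 30.0
```

Run:
```python
from mp import *
st(); modpose('blue',60,(170,210,245,315)); modpose('orange',2,(180,210,280,310))
```

```text
t 52.07 pos [451.  222.6 124.1] toolz [ 0. -0. -1.] yang -65.05 F [ 5.7 -1.9  6.2] T [-0.4 -1.1  0.1] w 11.0 gf 30.0 q7 [-1.   0.4  0.5  2.  -0.3  0.8 -1.4]
area 180 px [194.9 282.3] [219.5 290.5] rear [35.7 -2.4] front [-34.9  -0.1] lean -1.9 len 70.7 G at module x,h -0.5 141.2
area 1 px [191. 242.] [191. 242.] rear [ 20.4 169.2] front [ 20.4 169.2] lean 0.0 len 0.0 G at module x,h -20.4 -29.2
area 1 px [225. 293.] [225. 293.] rear [-50.1  -2.8] front [-50.1  -2.8] lean 0.0 len 0.0 G at module x,h 50.1 142.8
area 182 px [205.6 265.4] [229.9 273.5] rear [36.1 -3.2] front [-35.2  -2.3] lean -0.8 len 71.2 G at module x,h -0.5 142.8
area 16 px [232. 282.] [235.8 274.4] rear [-38.1 -39.6] front [-52.7   2.7] lean -71.0 len 44.8 G at module x,h -2.7 188.9
```

Emit:
{"name": "step_arm", "arguments": {"moves": [[[0,0,-4,0,0,0,0.6],[0,0,-8,0,0,0,0.6],[0,0,-10,0,0,0,0.6]]]}}

```text
time: 52.42
ee_pos: [451.1, 222.5, 124.1]
eef_rot: [3.115, 0.404, 0.002]
ft_force: [4.6, -1.6, 9.1]
width: 11.1
gripper_force: 31.3
```

```bash
python3 -c "from h import *; st(); print(np.array(status.sense()['wrist_torque']).round(3))"
```

```text
t 52.42 pos [451.1 222.5 124.1] toolz [ 0. -0. -1.] yang -75.23 F [ 4.6 -1.6  9.1] T [-0.6 -0.9  0.5] w 11.1 gf 31.3 q7 [-1.   0.4  0.5  2.  -0.3  0.8 -1.6]
[-0.6 -0.9  0.5]
```

Emit:
{"name": "step_arm", "arguments": {"moves": [[[0,0,0,0,0,0,1.5],[0,0,0,0,0,0,2.5],[0,0,0,0,0,0,3],[0,0,0,0,0,3,3],[0,0,0,0,0,7,3],[0,0,0,0,0,11,3],[0,0,0,0,0,15,3],[0,0,7,0,0,19,3],[0,0,14,0,0,20,3],[0,0,21,0,0,20,3],[0,0,28,0,0,20,3],[0,0,35,0,0,20,3],[0,0,42,0,0,20,3],[0,0,49,0,0,20,3],[0,0,56,0,0,20,3],[0,0,63,0,0,20,3],[0,0,70,0,0,20,3],[0,0,70,0,0,20,3]]]}}

```text
time: 53.92
ee_pos: [448.0, 222.2, 322.4]
eef_rot: [2.309, 2.126, -0.005]
ft_force: [0.8, 0.2, -0.5]
width: 29.8
gripper_force: 0.0
```

Run:
```python
from ov import *
st()
p,_=look('scene',[('gauge',0),('gauge_shoulder',42),('gauge_tip',42),('gap_mouth',0)])
p,_=look('top',[('gauge',0),('gauge_shoulder',42),('gauge_tip',42)])
```

```text
t 53.92 pos [448.  222.2 322.4] toolz [-0. -0. -1.] yang -4.71 F [ 0.8  0.2 -0.5] T [-0.1  0.1  0. ] w 29.8 gf 0.0 q7 [-1.   0.1  0.5  1.8 -0.1  1.2 -0.6]
scene gauge [296.6 254.1] 0.8 [468.9  -8.3]
scene gauge_shoulder [285.6 247.4] 0.89 [492.7  16.2]
scene gauge_tip [273.1 247.1] 0.96 [524.2  36.1]
scene gap_mouth [260. 283.] 0.69 [499.7 139.2]
top gauge [187.4 205. ] 0.7 [557.1 260.1]
top gauge_shoulder [262.5 223.4] 0.72 [497.6  10.1]
top gauge_tip [248.2 213.4] 0.7 [528.5  56.5]
```

Torque has risen to 0.5 N·m, so the modules are clamped. Now over to the gauge for a closer look.

Emit:
{"name": "step_arm", "arguments": {"moves": [[[0,0,-7,0.3,-4,0,5],[0,0,-14,0.8,-8,0,5],[0,0,-21,1.2,-12,0,5],[0,0,-28,1.6,-16,0,5],[0,0,-33,2,-20,-1,5],[0,0,-33,2.2,-24.2,-2,5],[0,0,-33,2.2,-24.2,-2,5],[0,0,-33,2.2,-24.2,-2,5],[0,0,-33,2.2,-24.2,-2,5]]]}}

```text
time: 55.12
ee_pos: [470.7, -19.1, 302.8]
eef_rot: [2.823, 1.373, -0.004]
ft_force: [1.2, -0.1, 0.2]
width: 49.8
gripper_force: 0.0
```

Run:
```python
from ov import *
st()
p,_=look('wrist',[('gauge',0),('gauge_shoulder',42),('gauge_tip',42)])
hsv=cv2.cvtColor(p['img'],cv2.COLOR_RGB2HSV); m=cv2.inRange(hsv,(0,150,70),(8,255,255))|cv2.inRange(hsv,(172,150,70),(180,255,255))
r=viewer.regions_of(p,'gauge'); print([(a['rect'],a['confidence']) for a in r[:2]])
g=(r[0]['mask'].astype(np.uint8)*255)&m
pts=np.argwhere(g>0)[:,::-1].astype(np.float32); print(len(pts),cv2.minAreaRect(pts))
o=(477,-12);yaw=np.radians(52)
overlay(p,[],'g1',(100,80,460,420),1.7); save(p,'g1raw')
```

```text
t 55.12 pos [470.7 -19.1 302.8] toolz [-0. -0. -1.] yang -38.13 F [ 1.2 -0.1  0.2] T [-0.   0.1 -0. ] w 49.8 gf 0.0 q7 [-0.7  0.1  0.7  1.9 -0.1  1.2 -0.6]
wrist gauge [278.1 159. ] 0.68 [482.2  -8.8]
wrist gauge_shoulder [278.8 149.1] 0.93 [493.2   4.2]
wrist gauge_tip [282.9 103.7] 0.69 [527.5  40.6]
[([256.6, 103.2, 300.0, 220.1], 0.6)]
1079 ((276.8376770019531, 184.38290405273438), (18.875946044921875, 71.32147216796875), 2.12109637260437)
```

```bash
cat > gfit.py <<'E'
from ov import *
from scipy.optimize import minimize
def boxpoly(p,o,yaw,x0,x1,hy,z0,z1):
    P=np.array([proj(p,X) for X in W(o,yaw,[(x,y,z) for x in(x0,x1) for y in(-hy,hy) for z in(z0,z1)])])
    return cv2.convexHull((P*16).round().astype(np.int32))
def sil(p,v):
    im=np.zeros(p['img'].shape[:2],np.uint8)
    for b in((-50,22,11,10,59),(-50,-14,11,10,100)): cv2.fillConvexPoly(im,boxpoly(p,v[:2],v[2],*b),255,cv2.LINE_AA,4)
    return im/255.
def fit(p,v0):
    hsv=cv2.cvtColor(p['img'],cv2.COLOR_RGB2HSV); m=cv2.inRange(hsv,(0,120,50),(8,255,255))|cv2.inRange(hsv,(172,120,50),(180,255,255))
    c=proj(p,(v0[0],v0[1],50)).astype(int); roi=np.zeros_like(m); roi[max(0,c[1]-80):c[1]+80,max(0,c[0]-80):c[0]+80]=1
    t=(m>0)*roi*1.
    f=lambda d:np.abs(sil(p,(v0[0]+d[0]*5,v0[1]+d[1]*5,v0[2]+d[2]*.1))-t).sum()
    r=min((minimize(f,[a,b,0],method='Nelder-Mead',options=dict(initial_simplex=np.array([[a,b,-1],[a+1,b,0],[a,b+1,0],[a-.5,b-.5,1]]))) for a in(-2,2) for b in(-2,2)),key=lambda r:r.fun)
    d=r.x; v=np.array([v0[0]+d[0]*5,v0[1]+d[1]*5,v0[2]+d[2]*.1]); print('resid',r.fun,'area',t.sum(),'pose',v[:2],np.degrees(v[2])); return v
if __name__=='__main__':
    st(); p=viewer.read_camera('wrist'); v=fit(p,[478,-12,np.radians(48)])
    print('grip centre',W(v[:2],v[2],[(-32,0,0)]),'shoulder',W(v[:2],v[2],[(22,0,42)]))
E
python3 gfit.py
```

```text
t 55.37 pos [470.8 -18.4 302.8] toolz [-0. -0. -1.] yang -37.98 F [0.2 0.4 0.5] T [-0.1  0.1 -0. ] w 50.1 gf 0.0 q7 [-0.7  0.1  0.7  1.9 -0.1  1.2 -0.6]
resid 355.9294117647059 area 1387.0 pose [480.5  -9.8] 47.15909545504816
grip centre [(np.float64(458.7825490594672), np.float64(-33.25639790788172), 0)] shoulder [(np.float64(495.5006566160077), np.float64(6.338811113745212), 42)]
```

Emit:
{"name": "step_arm", "arguments": {"moves": [[[0,0,-5,-1.2,-1.5,-4,6],[0,0,-5,-1.2,-1.5,-8,6],[0,0,-5,-1.2,-1.5,-12,6],[0,0,-5,-1.2,-1.5,-16,6],[0,0,-5,-1.2,-1.5,-19,6],[0,0,-5,-1.2,-1.5,-21,6],[0,0,-5,-1.2,-1.5,-21.6,6],[0,0,-5,-1.2,-1.5,-21.6,6],[0,0,-5,-1.2,-1.5,-21.6,1.8],[0,0,-5,-1.2,-1.5,-21.6,1.8],[0,0,-5,-1.2,-1.5,-21.6,1.8],[0,0,-5,-1.2,-1.5,-21.6,1.8],[0,0,-5,-1.2,-1.5,-21.6,1.8],[0,0,-5,-1.2,-1.5,-21.6,1.8]]], "newtons": 30}}

```text
time: 56.58
ee_pos: [458.7, -34.3, 87.2]
eef_rot: [2.88, 1.25, -0.003]
ft_force: [-2.0, 2.0, 1.3]
width: 23.3
gripper_force: 0.9
```

```bash
python3 -c "from h import *; st()"
```

```text
t 56.58 pos [458.7 -34.3  87.2] toolz [-0. -0. -1.] yang -43.09 F [-2.   2.   1.3] T [ 0.3  0.4 -0. ] w 23.3 gf 0.9 q7 [-0.5  0.4  0.6  2.2 -0.4  0.7 -0.4]
```

Emit:
{"name": "step_arm", "arguments": {"moves": [[[0,0,0,0,0,0,1.8],[0,0,0,0,0,0,1.8],[0,0,0,0,0,2,1.8],[0,0,0,0,0,4,1.8],[0,0,6,1,1,5,1.8],[0,0,12,2,2,5,1.8],[0,0,18,3,3,5,1.8],[0,0,24,4,4,5,1.8],[0,0,30,5,5,5,1.8],[0,0,36,6.4,6.1,5,1.8],[0,0,42,6.4,6.1,5,1.8],[0,0,48,6.4,6.1,5,1.8],[0,0,53,6.4,6.1,5,1.8],[0,0,55,6.4,6.1,5,1.8],[0,0,55,6.4,6.1,5,1.8],[0,0,55,6.4,6.1,5,1.8]]]}}

```text
time: 57.92
ee_pos: [522.4, 26.1, 136.4]
eef_rot: [1.98, 2.435, -0.003]
ft_force: [1.1, 0.4, -3.9]
width: 22.0
gripper_force: 30.0
```

Run:
```python
from gfit import *
st()
p,_=look('wrist',[('gauge_shoulder',92),('gauge_tip',92),('gap_mouth',0)])
s=status.sense(); T=np.array(s['ee_pos']); y=np.radians(102)
print('expected tip px',proj(p,T[:2].tolist()+[0]) , [proj(p,(T[0]+d*np.cos(y),T[1]+d*np.sin(y),42+49)) for d in(54,104)])
overlay(p,[],'ins1',(140,40,440,260),2.6)
```

```text
t 57.92 pos [522.4  26.1 136.4] toolz [ 0. -0. -1.] yang 11.78 F [ 1.1  0.4 -3.9] T [-0.2  0.   0.1] w 22.0 gf 30.0 q7 [-0.5  0.4  0.4  2.  -0.2  0.8  0.3]
wrist gauge_shoulder [277.7 152.8] 0.8 [512.6  77.1]
wrist gauge_tip [279.7  46.4] 0.91 [503.2 127.3]
wrist gap_mouth [267.9  48.4] 0.92 [492.2 139.3]
expected tip px [277.1 203.1] [array([276.1, 148.3]), array([275.5,  44.1])]
```

View pics/ins1.png

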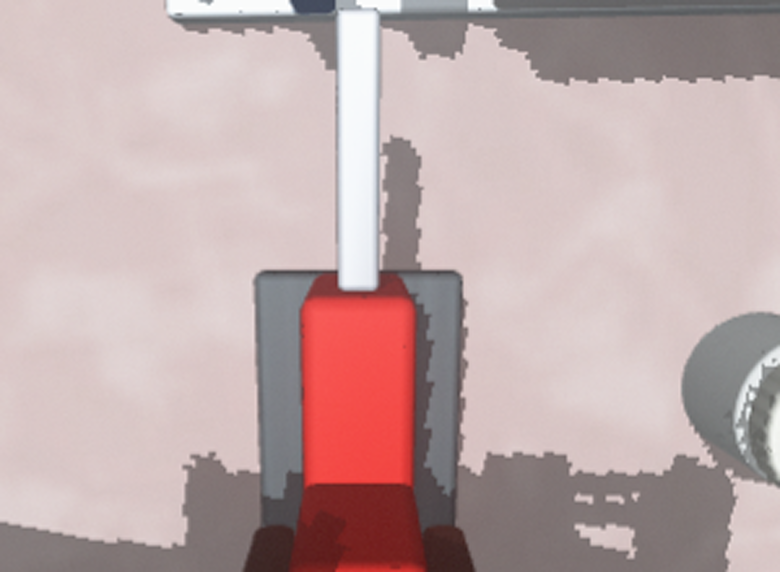

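The picture shows the blade (crop col 337–378) level and parallel to the fixture; the blue frame ends at about col 335. I'll read the gap along an image row by numbers.

Run:
```python
from gfit import *
p=viewer.read_camera('wrist'); im=p['img'].astype(int)
for r in (8,22,32):
    print(r,' '.join(f"{c}:{im[r,c,0]},{im[r,c,1]},{im[r,c,2]}" for c in range(200,330,3)))
o=np.array([542.6,241.5]);yw=np.radians(12);c_,s_=np.cos(yw),np.sin(yw)
def F(px,z): d=at_z(p,px,z)[:2]-o; return np.array([c_*d[0]+s_*d[1],-s_*d[0]+c_*d[1]])
print('blade',F((140+337/2.6,40+100/2.6),101),F((140+379/2.6,40+100/2.6),101), 'tip end',F((140+357/2.6,44),101),'right end edge',F((140+357/2.6,40+14/2.6),12))
s=status.sense(); d=np.array(s['ee_pos'])[:2]-o; print('tcp fix',c_*d[0]+s_*d[1],-s_*d[0]+c_*d[1])
print('proj of gap x=-71,-57 z55 y=-88:',proj(p,W(o,yw,[(-71,-88,55)])[0]),proj(p,W(o,yw,[(-57,-88,55)])[0]))
```

```text
8 200:217,200,200 203:249,250,251 206:250,251,251 209:250,251,251 212:250,251,252 215:250,251,251 218:250,251,252 221:250,251,252 224:250,251,251 227:250,251,251 230:250,251,252 233:250,251,251 236:250,251,251 239:250,251,251 242:250,251,252 245:206,216,224 248:86,133,219 251:89,138,223 254:89,136,220 257:89,135,219 260:86,130,214 263:83,124,202 266:65,79,111 269:128,132,138 272:129,134,139 275:212,219,225 278:213,220,226 281:213,220,226 284:213,220,227 287:215,220,227 290:217,221,228 293:163,170,175 296:250,251,251 299:250,251,251 302:250,251,251 305:250,251,251 308:250,251,251 311:250,251,251 314:249,251,251 317:85,88,91 320:58,60,62 323:84,85,88 326:72,75,79 329:72,74,78
22 200:218,201,200 203:239,244,246 206:250,251,251 209:250,251,251 212:250,251,251 215:250,251,251 218:250,251,251 221:250,251,251 224:250,251,252 227:250,251,251 230:250,251,251 233:250,251,251 236:250,251,251 239:250,251,251 242:250,251,251 245:250,251,251 248:87,128,205 251:91,137,222 254:91,136,221 257:91,136,220 260:88,131,215 263:87,131,212 266:72,92,131 269:157,164,170 272:166,172,178 275:167,173,180 278:16
[... 469 characters left out ...]
251,251 236:250,251,251 239:250,251,251 242:250,251,251 245:250,251,252 248:104,114,132 251:69,77,95 254:69,76,95 257:67,76,94 260:69,77,95 263:68,76,94 266:69,76,93 269:151,158,164 272:161,168,173 275:162,168,174 278:245,247,248 281:250,251,251 284:250,251,251 287:250,251,251 290:250,251,251 293:102,106,109 296:103,107,111 299:105,108,112 302:103,107,110 305:103,106,109 308:105,108,112 311:104,108,111 314:156,162,168 317:161,167,172 320:249,250,251 323:250,251,251 326:250,251,251 329:109,110,113
blade [ -67.  -118.6] [ -59.4 -118.6] tip end [ -63.3 -103.8] right end edge [-63.5 -89.3]
tcp fix -64.28461533598497 -206.28948363637647
proj of gap x=-71,-57 z55 y=-88: [264.   29.2] [288.4  29.1]
```

Emit:
{"name": "step_arm", "arguments": {"moves": [[[0,0,0.4,0.2,0.05,-2,1.8],[0,0,0.4,0.2,0.05,-4,1.8],[0,0,0.4,0.2,0.05,-4.8,1.8],[0,0,0.4,0.2,0.05,-4.8,1.8],[0,0,0.4,0.05,0.7,-4.8,1.8],[0,0,0.4,-0.05,1.2,-4.8,1.8],[0,0,0.4,-0.15,1.7,-4.8,1.8],[0,0,0.4,-0.25,2.1,-4.8,1.8],[0,0,0.4,-0.32,2.5,-4.8,1.8],[0,0,0.4,-0.32,2.5,-4.8,1.8],[0,0,0.4,-0.32,2.5,-4.8,1.8]]]}}

```text
time: 59.08
ee_pos: [519.5, 51.7, 88.9]
eef_rot: [1.968, 2.444, -0.002]
ft_force: [-0.2, -0.5, -2.7]
width: 21.9
gripper_force: 30.0
```

```bash
python3 pos.py 0 0 -62.7 -150
```

```text
t 59.08 pos [519.5  51.7  88.9] toolz [ 0. -0. -1.] yang 12.33 F [-0.2 -0.5 -2.7] T [-0.1  0.1  0. ] w 21.9 gf 30.0 q7 [-0.5  0.5  0.4  2.  -0.3  0.7  0.3]
base in fixture [ -62.1 -180.8] 82.9076579996322
shift needed mm -7.026928816579434 30.02296900019705 -70.9076579996322
```

Emit:
{"name": "step_arm", "arguments": {"moves": [[[0,0,0,-0.15,0.7,-0.1,1.8],[0,0,0,-0.3,1.4,-0.1,1.8],[0,0,0,-0.44,2.1,-0.1,1.8],[0,0,0,-0.6,2.8,-0.1,1.8],[0,0,0,-0.7,3.3,-0.1,1.8],[0,0,0,-0.76,3.6,-0.1,1.8],[0,0,0,-0.76,3.6,-0.1,1.8],[0,0,0,-0.76,3.6,-0.1,1.8]]]}}

```text
time: 59.75
ee_pos: [511.9, 87.4, 87.7]
eef_rot: [1.968, 2.444, -0.002]
ft_force: [-0.4, 1.2, -3.3]
width: 22.0
gripper_force: 30.0
```

```bash
python3 pos.py 0 0 -62.7 -142
```

```text
t 59.75 pos [511.9  87.4  87.7] toolz [ 0. -0. -1.] yang 12.31 F [-0.4  1.2 -3.3] T [-0.1  0.1  0. ] w 22.0 gf 30.0 q7 [-0.6  0.5  0.4  2.  -0.3  0.7  0.2]
base in fixture [ -62.1 -144.4] 81.72923946322878
shift needed mm -1.074545764582651 2.185158610799048 -69.72923946322878
```

Emit:
{"name": "step_arm", "arguments": {"moves": [[[0,0,0,-0.04,0.2,0,1.8],[0,0,0,-0.08,0.4,0,1.8],[0,0,0,-0.1,0.5,0,1.8],[0,0,0,-0.1,0.5,0,1.8]]]}}

```text
time: 60.08
ee_pos: [511.4, 89.6, 87.9]
eef_rot: [1.97, 2.44, -0.005]
ft_force: [1.3, -7.4, -1.1]
width: 22.0
gripper_force: 30.0
```

```bash
python3 pos.py 0 0 -62.7 -142
python3 - <<'E'
from gfit import *
p,_=look('wrist',[('gauge_shoulder',42),('gauge_tip',42),('gap_mouth',0)])
E
```

```text
t 60.08 pos [511.4  89.6  87.9] toolz [ 0. -0. -1.] yang 12.17 F [ 1.3 -7.4 -1.1] T [-2.  -0.1  0.1] w 22.0 gf 30.0 q7 [-0.6  0.5  0.4  2.  -0.3  0.7  0.2]
base in fixture [ -62.1 -142.2] 81.90910612111539
shift needed mm -0.6022542786410702 0.04866406026376399 -69.90910612111539
wrist gauge_shoulder [275.8 148.6] 0.7 [499.9 142.2]
wrist gauge_tip [277.1  46.7] 0.61 [490.3 190.3]
wrist gap_mouth [263.4 144.5] 0.67 [492.3 138.6]
```

Emit:
{"name": "step_arm", "arguments": {"moves": [[[0,0,0,0.03,-0.15,-0.1,1.8],[0,0,0,0.03,-0.15,-0.15,1.8],[0,0,0,0.03,-0.15,-0.15,1.8],[0,0,0,0.03,-0.15,-0.15,2.4],[0,0,0,0.03,-0.15,-0.15,3.2],[0,0,0,0.03,-0.15,-0.15,4],[0,0,0,0.03,-0.15,-0.15,5],[0,0,0,0.03,-0.15,-0.15,5],[0,0,0,0.03,-0.15,2,5],[0,0,0,0.03,-0.15,6,5],[0,0,0,0.03,-0.15,10,5],[0,0,0,0.03,-0.15,14,5],[0,0,0,0.03,-1.5,18,5],[0,0,0,0.03,-3,20,5],[0,0,0,0.03,-3,20,5],[0,0,0,0.03,-3,20,5]]], "newtons": 5}}

```text
time: 61.62
ee_pos: [511.6, 62.0, 288.8]
eef_rot: [1.969, 2.442, 0.002]
ft_force: [0.1, 0.2, -0.2]
width: 50.0
gripper_force: 0.0
```

Run:
```python
from gfit import *
import mp
st()
p,_=look('wrist',[('gauge_shoulder',42),('gauge_tip',42),('gap_mouth',0),('gauge',0)])
y=np.radians(102.2); T=np.array([511.3,89.8]); v0=[T[0]+32*np.cos(y),T[1]+32*np.sin(y),y]
v=fit(p,v0)
o=np.array([542.6,241.5]);yw=np.radians(12.2);c_,s_=np.cos(yw),np.sin(yw)
def F(X): d=np.array(X[:2])-o; return np.array([c_*d[0]+s_*d[1],-s_*d[0]+c_*d[1]])
print('model fit shoulder fix',F(W(v[:2],v[2],[(22,0,42)])[0]),'tool-based',F(W(v0[:2],y,[(22,0,42)])[0]))
mp.modpose('blue',60,(170,210,245,315)); mp.modpose('orange',2,(180,210,280,310))
a,_=look('scene',[('gauge_shoulder',42),('gauge_tip',42),('gap_mouth',0)])
```

```text
t 61.62 pos [511.6  62.  288.8] toolz [ 0. -0. -1.] yang 12.22 F [ 0.1  0.2 -0.2] T [-0.   0.1 -0. ] w 50.0 gf 0.0 q7 [-0.6  0.2  0.5  1.8 -0.1  1.1  0.1]
wrist gauge_shoulder [276.3 107.3] 0.77 [495.2 137.4]
wrist gauge_tip [282.6  55.6] 0.96 [490.7 188.8]
wrist gap_mouth [274.5 105.4] 0.7 [492.4 139.5]
wrist gauge [282.6 123.5] 0.7 [506.3 121.1]
resid 247.98039215686273 area 1608.0 pose [505.  119.6] 103.81782161818104
model fit shoulder fix [-63.1 -89.2] tool-based [-62.7 -87.7]
area 179 px [194.8 282.6] [219.8 290.6] rear [36.4 -4.2] front [-35.8   0.1] lean -3.3 len 72.3 G at module x,h -0.4 142.0
area 12 px [243. 309.] [243. 314.] rear [-96.9 -49.8] front [-95.2 -75.3] lean 93.9 len 25.5 G at module x,h 55.8 39.9
area 2 px [191. 243.] [191. 242.] rear [ 21.  165.2] front [ 20.4 169.2] lean -81.1 len 4.0 G at module x,h 162.0 93.8
area 184 px [204.9 265.1] [229.6 273.4] rear [37.8 -3.3] front [-34.3  -2.3] lean -0.7 len 72.1 G at module x,h -1.8 142.8
area 30 px [235.5 287. ] [235.5 297. ] rear [-46.9 -58.2] front [ -42.8 -109.3] lean 94.6 len 51.2 G at module x,h 79.9 88.6
area 14 px [232.6 280.8] [235.8 274.4] rear [-40.5 -32.8] front [-52.7   2.7] lean -71.0 len 37.6 G at module x,h 1.0 188.9
scene gauge_tip [252.1 287.7] 0.74 [490.7 186.5]
scene gap_mouth [262.1 284.7] 0.8 [491.1 140.6]
```

```bash
python3 -c "
from plant import ticket
print(ticket.close_job())"
```

```text
the job is handed in; nothing more can be done
None
```

I handed the job in at about 62 s of the 210 s allowed. The blue, orange and white modules are clamped in the left, middle and right bays, and the gauge blade is in the gap with its shoulder against the fixture's right end. The hand-in returned no verdict. The jaw force on each module was never measured directly; I judged the clamping from the T-handle torque rising to about 0.5 N·m.

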